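# Put the wrench sockets back in their organiser

### The arm

A 7-joint arm with a two-finger parallel gripper is mounted at the origin on a cart in front of the work surface, level with it; the furniture and walls round the work are solid. World frame = base frame: x ahead of the robot, y to its left, z up, the work surface at z = 0. Lengths are in mm, angles in rad, forces in N, time in s.
With the tool pointing down it reaches from about 400 to 875 mm from the base axis. Payload 4.4 kg.
Tool frame: the origin (TCP) lies between the finger pads; the fingertips stand 22 mm ahead of it and the grasp point (between the pads) lies 3 mm ahead of it; z points along the fingers, y is the line along which they close (so a half turn about z gives the same grasp; the last joint's range is limited). The gripper opens to 85 mm and grips with 20 to 120 N. Pads are 22 mm wide; open, the fingers measure 114 mm over their backs; the gripper's body (76 mm by 85 mm) begins 54 mm behind the grasp point. The pads swing forward as they close: fully open they stand 13 mm farther back than shut.
Start: joints at [-0.066, 0.628, 0.038, 1.517, -0.027, 0.996, -0.02], TCP at [650.013, 0.026, 253.313] pointing down, gripper open.
Joint ranges: [-3.06, 3.06], [-0.37, 2.12], [-1.25, 1.32], [0.18, 2.47], [-1.1, 4.24], [0.23, 1.98], [-2.94, 2.94]. Speed limits (rad/s): [2.57, 2.57, 3.14, 3.14, 3.14, 3.14, 3.14].

### API

Orientations are given as [roll, pitch, yaw] about the fixed x, y, z axes, in that order (R = Rz(yaw) Ry(pitch) Rx(roll)).
In Python, from cell import ctrl gives the robot as it stands.
- The arm moves only by the tool step_arm, never from a script. Its argument "plan" is a list of rows, each an object of numbers: "dx", "dy", "dz": the shift along the tool's x, y, z scaled (see below); "ax", "ay", "az": the turn, a rotation vector about the tool's x, y, z scaled (see below); "gripper": the opening, from 0 (shut) to 1 (fully open). A call has 1 to 20 rows; each row shifts and turns the commanded pose from where the row before left it, along the tool's axes as they then stand; what a row does not reach is not made up. The controller multiplies each number of a shift by 0.3 m and each number of a turn by 90 degrees. A row lasts 1/8 s, in which the tool goes at most 62.5 mm and 10.7 degrees, less where a joint would pass 70% of its speed; a pose out of reach is approached as far as the arm can. A call with a number of a shift or a turn outside -1 to 1 is refused whole. A call with a gripper value outside its range is refused whole. The fingers move at their own pace and stop on an object; the grip force is fixed at half the most. Time passes only in rows, so rows that do not move let the fingers close. It gives the time, the measured TCP pose, the force, the opening and the grip force at its end, in the units of the state.
- ctrl.read_state(): the state, without advancing time (a new reading comes with each control period).
- ctrl.get_image(name): name is "scene" or "side" or "wrist"; returns a dict with "color" (384x512x3 uint8, red, green, blue), "range_z" (384x512 float32, mm along the optical axis (not along the pixel's ray), 0 where there is no reading), "fx", "fy", "cx", "cy" (pixels), "T" (4x4, takes a point from camera to world coordinates); the wrist camera has in their place "T_tool_cam" (4x4, takes a point from camera to tool coordinates, whose origin is the TCP and whose axes are the flange's). Camera axes: x right, y down, z forward; pixel columns grow to the right and rows downward; lengths in mm; the calibration is good to about 2 mm. A picture is of the moment at which its call begins: read the wrist's pose just before it.
- ctrl.finish_job(): hands the job in; it is judged then, once.
The state is a dict: "clock": time; "qpos": joint angles; "qd": joint speeds; "tau": joint torques, N m; "eef_pos": TCP position; "tool_rot": TCP orientation; "force": force on the tool from outside, world axes, zero at the start; "torque": the same for the moment, N m; "width": finger opening in mm; "gripper_force": force on a finger pad.
Only numpy, scipy, OpenCV 4.12 (cv2) and the standard library are available. Lean on these libraries where they do the work, as an engineer would, in place of code of your own. Each camera call takes 0.05 s, during which the arm holds its last target. There are 200 camera calls.

### The job

Pick the four steel wrench sockets out of the clutter and put each one back in the organiser block whose round well fits it, hexagon opening up and fully down on the floor of the well. Leave the brass stub that stands among them where it is.

Things in the scene. Friction and masses are not known exactly. Their poses are not given: they have to be found in the camera images.
- socket_18: the smallest of four loose steel wrench sockets: upright cylinder, 18 mm across, 38 mm tall, hexagonal opening in the top, foot bevelled (3 mm in, over the lowest 6 mm). Origin: centre of its underside; z up. At least 25 mm to its left and right (world y) are free; behind it may be a heaped jacket (0.15 m high) or the bench vice (90 mm tall): carry well above them.
- socket_25: the second smallest of four loose steel wrench sockets: upright cylinder, 25 mm across, 40 mm tall, hexagonal opening in the top, foot bevelled (3 mm in, over the lowest 6 mm). Origin: centre of its underside; z up. At least 25 mm to its left and right (world y) are free; behind it may be a heaped jacket (0.15 m high) or the bench vice (90 mm tall): carry well above them.
- socket_32: the second largest of four loose steel wrench sockets: upright cylinder, 32 mm across, 42 mm tall, hexagonal opening in the top, foot bevelled (3 mm in, over the lowest 6 mm). Origin: centre of its underside; z up. At least 25 mm to its left and right (world y) are free; behind it may be a heaped jacket (0.15 m high) or the bench vice (90 mm tall): carry well above them.
- socket_39: the largest of four loose steel wrench sockets: upright cylinder, 39 mm across, 44 mm tall, hexagonal opening in the top, foot bevelled (3 mm in, over the lowest 6 mm). Origin: centre of its underside; z up. At least 25 mm to its left and right (world y) are free; behind it may be a heaped jacket (0.15 m high) or the bench vice (90 mm tall): carry well above them.
- well_18: dark grey organiser block, 56 x 56 mm and 18 mm tall, fixed, one of four in a row (57 mm apart, in any order); the one with the smallest round well, 24 mm in diameter and 14 mm deep, for the 18 mm socket. Origin: centre of its underside, which lies 4 mm above the bench; the well is at the centre of the block, its floor 4 mm above the origin and its mouth 18 mm above it; the row runs along the block's y axis, z up.
- well_25: dark grey organiser block, 56 x 56 mm and 18 mm tall, fixed, one of four in a row (57 mm apart, in any order); the one with the second smallest round well, 31 mm in diameter and 14 mm deep, for the 25 mm socket. Origin: centre of its underside, which lies 4 mm above the bench; the well is at the centre of the block, its floor 4 mm above the origin and its mouth 18 mm above it; the row runs along the block's y axis, z up.
- well_32: dark grey organiser block, 56 x 56 mm and 18 mm tall, fixed, one of four in a row (57 mm apart, in any order); the one with the second largest round well, 38 mm in diameter and 14 mm deep, for the 32 mm socket. Origin: centre of its underside, which lies 4 mm above the bench; the well is at the centre of the block, its floor 4 mm above the origin and its mouth 18 mm above it; the row runs along the block's y axis, z up.
- well_39: dark grey organiser block, 56 x 56 mm and 18 mm tall, fixed, one of four in a row (57 mm apart, in any order); the one with the largest round well, 45 mm in diameter and 14 mm deep, for the 39 mm socket. Origin: centre of its underside, which lies 4 mm above the bench; the well is at the centre of the block, its floor 4 mm above the origin and its mouth 18 mm above it; the row runs along the block's y axis, z up.
- brass_stub: waisted brass stub, 22 mm in diameter and 38 mm tall, standing loose among the sockets; not a socket, stays where it is. Origin: centre of its underside.
Not all that is in view belongs to the job. What is shaped like the socket_18 but red or turquoise is not meant. What is shaped like the socket_39 but pink is not meant.

How it is judged:
By the outcome, as a careful person would: the job done as asked, in the order asked, and still so for the second after the job is handed in, with the robot touching nothing.
It also fails if it takes over 109 s, if anything falls off the work surface, if the arm or the gripper's body presses on something with over 40 N, if the wrist force passes 120 N, or if a joint passes its speed limit or range.

## Working session

There is one attempt and no reset: what is moved stays moved. The work goes in short steps, Python scripts to look and compute and a tool call to move; the robot and the scene stay as the last step left them, time stands still between calls to the robot, and variables do not carry over. Pictures are saved under pics/ and viewed, at most 14 in all, crops included, and the job is handed in when it is done.

Besides the shell and the picture viewer there is one more tool, called after ">>>" as a command line: name --argument value ..., lists and objects as JSON in quotes. step_arm: Moves the arm, as the interface text tells. Shifts and turns lie within -1 to 1; 1 stands for 0.3 m of shift or 90 degrees of turn. Its arguments: {"type":"object","properties":{"plan":{"type":"array"}},"required":["plan"]}

```bash
ls; mkdir -p pics
cat > h.py <<'E'
import numpy as np, cv2
from cell import ctrl
from scipy.spatial.transform import Rotation as R
def grab(n,save=None):
    s=ctrl.read_state(); im=ctrl.get_image(n)
    if n=="wrist":
        T=np.eye(4); T[:3,:3]=R.from_euler('xyz',s['tool_rot']).as_matrix(); T[:3,3]=s['eef_pos']
        im['T']=T@im['T_tool_cam']
    if save: cv2.imwrite(f'pics/{save}.png',im['color'][:,:,::-1])
    return im
def cloud(im):
    z=im['range_z']; v,u=np.indices(z.shape)
    P=np.stack([(u-im['cx'])/im['fx']*z,(v-im['cy'])/im['fy']*z,z],-1)
    return P@im['T'][:3,:3].T+im['T'][:3,3]
def ray(im,u,v,h):
    d=im['T'][:3,:3]@np.array([(u-im['cx'])/im['fx'],(v-im['cy'])/im['fy'],1]); o=im['T'][:3,3]
    return o+d*(h-o[2])/d[2]
E
python3 - <<'E'
from h import *
for n in ("scene","wrist","side"):
    im=grab(n,n+"0"); np.savez(f'{n}0.npz',**im); print(n,im['T'].round(2).tolist(),im['fx'])
print(ctrl.read_state())
a=[cv2.imread(f'pics/{n}0.png') for n in("scene","wrist")]
E
```

```text
pics
scene [[-0.81, -0.33, 0.49, -39.42], [-0.59, 0.43, -0.68, 799.83], [0.01, -0.84, -0.54, 673.78], [0.0, 0.0, 0.0, 1.0]] 460.1476091869146
wrist [[1.0, 0.0, -0.0, 648.47], [-0.0, -0.95, -0.3, 77.26], [-0.0, 0.3, -0.95, 373.5], [0.0, 0.0, 0.0, 1.0]] 341.3244589151165
side [[-0.93, -0.15, 0.32, 78.1], [-0.36, 0.44, -0.82, 1097.29], [-0.02, -0.88, -0.47, 679.21], [0.0, 0.0, 0.0, 1.0]] 471.522373078532
{'clock': 0.15, 'qpos': array([-0.06577685,  0.62912037,  0.03844098,  1.51815372, -0.02702144,
        0.99630199, -0.02001024]), 'qd': array([ 5.52734663e-04, -1.58572271e-03, -7.94359844e-05, -2.03191115e-03,
       -3.55056765e-04, -7.12910365e-04, -1.00854010e-03]), 'tau': array([ 2.19518879e-03, -5.63800478e+01,  1.22790758e+00, -1.93650573e+01,
        1.11919764e-02,  7.40401709e-03, -1.44664841e-05]), 'eef_pos': array([6.49548724e+02, 2.76451881e-02, 2.52603856e+02]), 'tool_rot': array([-3.14012632e+00, -1.55918173e-05,  1.57075691e+00]), 'force': array([-0.1256513 , -0.06191539, -0.00438984]), 'torque': array([-0.00830528, -0.03982471, -0.00516201]), 'gripper_force': 0.0, 'width': 85.23331263947124}
```

View pics/scene0.png

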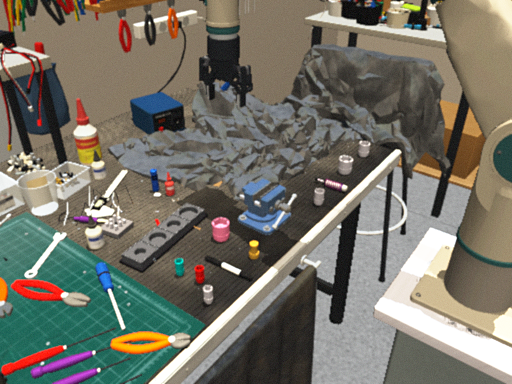

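View pics/wrist0.png

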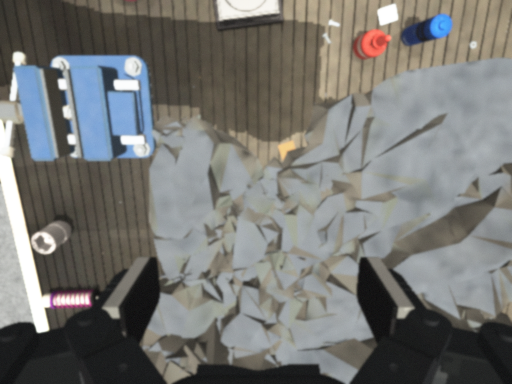

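View pics/side0.png

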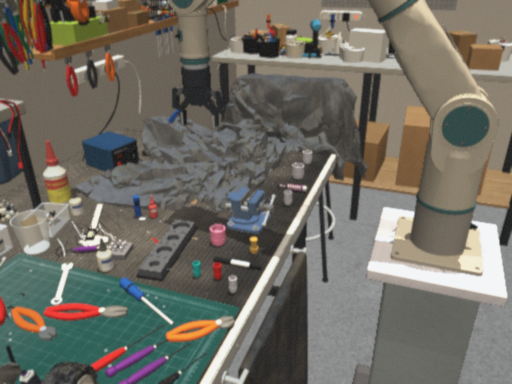

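Scene view: grey steel candidates at (208,294), (319,197), (345,164), (364,149). They could be confused with the turquoise one at (179,267), red at (200,273), pink at (220,229) and the brass stub at (253,250), none of which are to be touched. The organiser row runs from (138,255) to (195,213). The vice is at (262,205), with the jacket behind it. Side view agrees: sockets at (233,284), (288,197), (298,170), (308,156). The wrist view shows one socket at (50,237) and a block at (248,8).

Run:
```python
from h import *
tiles=[]
for n,seeds in (("scene",[(208,294),(319,197),(345,164),(364,149),(253,250)]),("side",[(233,284),(288,197),(298,170),(308,156),(254,244)])):
    im=dict(np.load(n+'0.npz')); C=cloud(im)
    for u,v in seeds:
        r=16; W=C[v-r:v+r,u-r:u+r].reshape(-1,3); c=np.median(C[v-2:v+3,u-2:u+3].reshape(-1,3),0)
        m=(np.linalg.norm(W[:,:2]-c[:2],axis=1)<35)&(W[:,2]>12)&(W[:,2]<60); Q=W[m]
        top=np.percentile(Q[:,2],97); t=Q[Q[:,2]>top-5]
        print(n,(u,v),c.round(),len(Q),'top',top.round(1),'mid',((t.max(0)+t.min(0))/2).round(1),'ext',np.ptp(t,axis=0).round(1), 'allmin',Q.min(0).round(0),Q.max(0).round(0))
    if n=="scene":
        for (u0,v0,u1,v1) in ((110,195,270,315),(290,130,450,250)):
            tiles.append(cv2.resize(im['color'][v0:v1,u0:u1,::-1],(800,600),interpolation=cv2.INTER_CUBIC))
cv2.imwrite('pics/c1.png',tiles[0]); cv2.imwrite('pics/c2.png',cv2.resize(tiles[1],(400,300)))
im=dict(np.load('scene0.npz'));C=cloud(im)
for p in((138,257),(155,243),(171,229),(188,215)): print(p,C[p[1],p[0]].round(), ray(im,*p,22).round())
# obstacles: height map along
X,Y,Z=C.reshape(-1,3).T
for x0 in range(350,900,50):
    print(x0,[int(np.percentile(Z[(X>x0)&(X<x0+50)&(Y>y0)&(Y<y0+50)&(Z<200)],98)) if ((X>x0)&(X<x0+50)&(Y>y0)&(Y<y0+50)&(Z<200)).sum()>5 else -1 for y0 in range(-450,450,50)])
```

```text
scene (208, 294) [411. 348.  29.] 136 top 37.9 mid [416.9 342.9  35.7] ext [18.9 18.2  5.7] allmin [407. 334.  13.] [426. 353.  39.]
scene (319, 197) [412. -74.  27.] 125 top 40.3 mid [419.  -83.   38.4] ext [22.9 27.3  6.3] allmin [405. -97.  12.] [432. -67.  42.]
scene (345, 164) [ 433. -252.   34.] 185 top 43.7 mid [ 442.1 -264.7   42. ] ext [39.9 38.7  6.5] allmin [ 421. -286.   12.] [ 462. -245.   45.]
scene (364, 149) [ 436. -382.   27.] 130 top 41.3 mid [ 442.4 -392.1   39.7] ext [31.2 36.   6.5] allmin [ 426. -413.   12.] [ 458. -374.   43.]
scene (253, 250) [424. 188.  22.] 109 top 38.9 mid [427.5 182.6  37.2] ext [18.1 18.6  6.1] allmin [417. 173.  12.] [437. 193.  40.]
side (233, 284) [411. 350.  28.] 114 top 39.5 mid [413.9 342.8  37.8] ext [16.9 18.6  6.4] allmin [405. 334.  12.] [422. 353.  41.]
side (288, 197) [413. -74.  29.] 95 top 42.0 mid [417.3 -82.2  40. ] ext [22.4 29.4  5.5] allmin [404. -97.  12.] [428. -67.  43.]
side (298, 170) [ 432. -251.   37.] 147 top 46.1 mid [ 437.7 -264.9   44.2] ext [37.4 42.4  6.1] allmin [ 418. -286.   12.] [ 456. -244.   47.]
side
[... 555 characters left out ...]
6, 35, 38, 11, 10, 36, 28, 7]
450 [38, 1, 1, 41, 2, 15, 1, 2, 1, 88, 87, 11, 2, 10, 12, 36, 3, 4]
500 [33, 49, 70, 130, 147, 120, 70, 50, 52, 88, 88, 13, 43, 1, 7, 37, 3, 4]
550 [39, 67, 73, -1, 155, 129, 81, 52, 59, 60, 2, 1, 5, 6, 22, 22, 22, 24]
600 [56, -75, -1, 113, 113, 109, 83, 66, 53, 54, 1, 23, 23, 23, 23, 23, 23, 28]
650 [65, -595, -1, 94, -1, 83, 83, 76, 63, 33, 1, 22, 23, 22, 23, 2, 3, 23]
700 [54, 54, 59, 63, 52, 40, 46, 72, 58, 38, 20, 35, 2, 1, 24, 25, 74, 4]
750 [50, 71, 97, 78, 63, 39, 53, 52, 49, 40, 35, 62, 1, 2, 26, 26, 3, 8]
800 [49, 110, 109, 91, 64, 55, 51, 51, 36, 34, 20, 62, 5, 5, 8, 14, 8, 10]
850 [-1, -1, 123, 106, 65, 61, 53, 56, 48, 24, 18, 15, 6, 8, 10, 7, 4, 4]
```

View pics/c1.png

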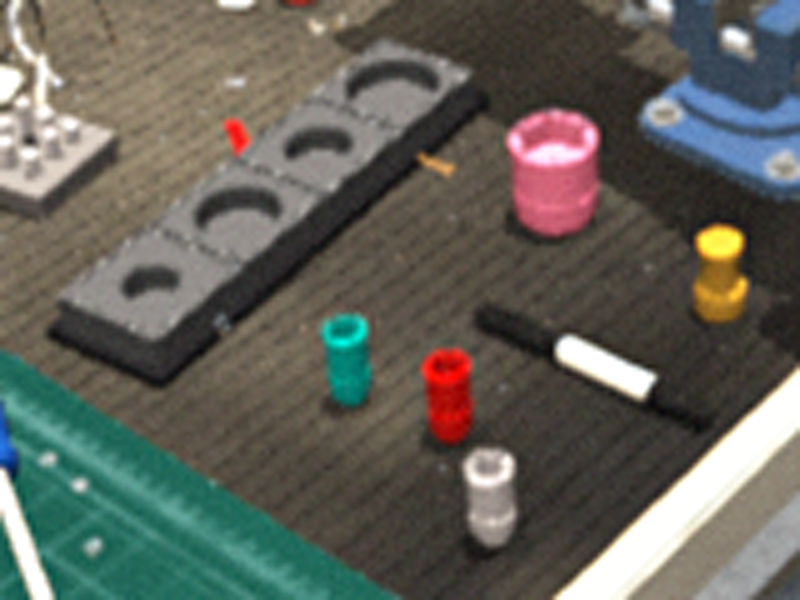

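The crop shows the wells, from left to right (high to low y): 18 at scene (140,251), 32 at (158,238), 25 at (174,224) and 39 at (188,212). From their measured diameters and heights, the sockets are 18 at (416,343), 25 at (418,-82), 39 at (440,-265) and 32 at (441,-392). Next I'll look at the wells from above.

>>> step_arm --plan '[{"dx": 0.2,"dy": -0.023,"gripper": 1},{"dx": 0.2,"dy": -0.023,"gripper": 1},{"dx": 0.2,"dy": -0.023,"gripper": 1},{"dx": 0.2,"dy": -0.023,"gripper": 1},{"dx": 0.2,"dy": -0.023,"gripper": 1},{"gripper": 1},{"gripper": 1},{"gripper": 1}]'

```text
invalid input
```

```bash
cat > wells.py <<'E'
from h import *
im=grab("wrist","w1"); np.savez('w1.npz',**im); C=cloud(im)
print(ctrl.read_state()['eef_pos'])
m=((C[...,2]>17)&(C[...,2]<27)&(im['range_z']>0)&(abs(C[...,0]-618)<60)&(C[...,1]>130)&(C[...,1]<400)).astype(np.uint8)
n,l,st,_=cv2.connectedComponentsWithStats(m)
k=1+st[1:,4].argmax(); P=C[l==k]
print('topz',np.median(P[:,2]),cv2.minAreaRect(P[:,:2].astype(np.float32)))
cs,hi=cv2.findContours((l==k).astype(np.uint8),cv2.RETR_CCOMP,cv2.CHAIN_APPROX_NONE)
zt=22
for c,h in zip(cs,hi[0]):
    if h[3]>=0 and cv2.contourArea(c)>150:
        W=np.array([ray(im,*p,zt)[:2] for p in c[:,0]],np.float32)
        (x,y),r=cv2.minEnclosingCircle(W); e=cv2.fitEllipse(W)
        print('well',c[:,0].mean(0).round(),np.round(e,1).tolist() if 0 else e, 'circ',x,y,r*2)
E
python3 wells.py
```

```text
[6.49646027e+02 4.00952058e-02 2.52714670e+02]
topz 22.639319352097004 ((638.1343383789062, 145.81277465820312), (56.03641891479492, 17.103057861328125), 5.276626110076904)
```

View pics/w1.png

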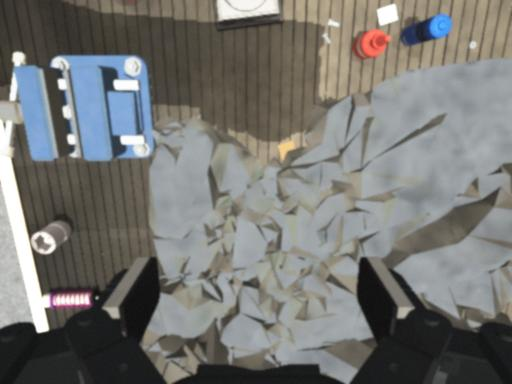

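The move was refused and the arm hasn't moved, so this is the same view as before. I'll try again with every key given in each row.

>>> step_arm --plan '[{"dx": 0.2,"dy": -0.023,"dz": 0,"ax": 0,"ay": 0,"az": 0,"gripper": 1},{"dx": 0.2,"dy": -0.023,"dz": 0,"ax": 0,"ay": 0,"az": 0,"gripper": 1},{"dx": 0.2,"dy": -0.023,"dz": 0,"ax": 0,"ay": 0,"az": 0,"gripper": 1},{"dx": 0.2,"dy": -0.023,"dz": 0,"ax": 0,"ay": 0,"az": 0,"gripper": 1},{"dx": 0.2,"dy": -0.023,"dz": 0,"ax": 0,"ay": 0,"az": 0,"gripper": 1},{"dx": 0,"dy": 0,"dz": 0,"ax": 0,"ay": 0,"az": 0,"gripper": 1},{"dx": 0,"dy": 0,"dz": 0,"ax": 0,"ay": 0,"az": 0,"gripper": 1},{"dx": 0,"dy": 0,"dz": 0,"ax": 0,"ay": 0,"az": 0,"gripper": 1}]'

```text
clock: 1.2
eef_pos: [616.3, 297.6, 253.3]
tool_rot: [3.141, 0.001, 1.568]
force: [-0.6, 0.5, -0.7]
width: 85.5
gripper_force: 0.0
```

```bash
python3 wells.py
```

```text
[616.29058846 297.74518532 253.39007422]
topz 22.69647119238013 ((625.920166015625, 250.61965942382812), (56.10667037963867, 227.19482421875), 6.519720554351807)
well [276. 271.] ((635.4197387695312, 167.48805236816406), (42.958370208740234, 44.985347747802734), 97.07070922851562) circ 635.3847045898438 167.8315887451172 46.14472961425781
well [270. 227.] ((628.99072265625, 223.64598083496094), (30.117630004882812, 31.07967185974121), 100.69065856933594) circ 628.9891967773438 223.7174835205078 32.551307678222656
well [265. 178.] ((622.6049194335938, 279.8795471191406), (37.5240592956543, 38.118892669677734), 95.62721252441406) circ 622.6659545898438 280.2066955566406 39.15057373046875
well [259. 125.] ((616.2487182617188, 336.0419616699219), (24.218456268310547, 24.607603073120117), 93.1290054321289) circ 616.3300170898438 336.21990966796875 25.49056053161621
```

View pics/w1.png

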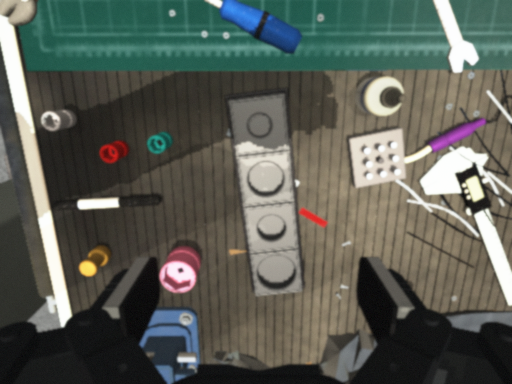

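Wrist view: the wells are at (259,125) d24, (265,178) d38, (270,227) d31 and (276,271) d45, so the order 18/32/25/39 holds. socket_18 is at (57,120), red at (113,152), turquoise at (159,143), brass at (92,262) and pink at (180,270). I'll cross-check these in the other cameras.

```bash
cat >> h.py <<'E'
def top(im,x,y,h,d):
    "centre of a socket's top rim from the cloud near (x,y)"
    C=cloud(im); m=(abs(C[...,2]-h)<4)&(np.hypot(C[...,0]-x,C[...,1]-y)<d/2+8)&(im['range_z']>0)
    P=C[m]; 
    if len(P)<5: return None
    (cx,cy),r=cv2.minEnclosingCircle(P[:,:2].astype(np.float32))
    return round(cx,1),round(cy,1),round(2*r,1),round(float(np.median(P[:,2])),1),len(P),((P.max(0)+P.min(0))/2).round(1)[:2]
E
python3 - <<'E'
from h import *
for n in('scene0','side0','w1'):
    im=dict(np.load(n+'.npz'));C=cloud(im)
    print(n,top(im,416,343,38,18),'brass',top(im,427,182,38,22),'25',top(im,418,-82,40,25) if n!='w1' else '')
    m=((abs(C[...,2]-23)<4)&(abs(C[...,0]-626)<55)&(abs(C[...,1]-250)<130)).astype(np.uint8)
    nn,l,st,_=cv2.connectedComponentsWithStats(m); k=1+st[1:,4].argmax()
    print(cv2.minAreaRect(C[l==k][:,:2].astype(np.float32)),np.median(C[l==k][:,2]))
E
```

```text
scene0 (416.6, 342.6, 19.6, 36.0, 36, array([416.9, 342.7])) brass (427.5, 182.6, 19.2, 37.0, 44, array([427.5, 182.6])) 25 (417.6, -82.7, 29.9, 38.5, 27, array([418.8, -83. ]))
((628.7677001953125, 251.25515747070312), (59.2562141418457, 230.19151306152344), 6.567984580993652) 21.389497867105092
side0 (414.1, 342.7, 18.8, 38.0, 40, array([413.9, 342.8])) brass (426.5, 181.8, 20.2, 38.5, 36, array([425., 182.])) 25 (415.8, -82.6, 30.3, 40.1, 33, array([417.3, -82.2]))
((626.3629760742188, 251.4370574951172), (58.98615646362305, 232.05908203125), 6.25083589553833) 23.45983874737476
w1 (414.1, 342.0, 19.0, 37.6, 207, array([414.1, 342.1])) brass (424.9, 181.7, 20.1, 38.4, 234, array([424.9, 181.7])) 25 
((625.9214477539062, 250.615478515625), (56.106903076171875, 227.18426513671875), 6.527400016784668) 22.71022208584077
```

>>> step_arm --plan '[{"dx": 0,"dy": 0,"dz": 0.038,"ax": 0,"ay": 0,"az": -0.1111,"gripper": 1},{"dx": 0,"dy": 0,"dz": 0.038,"ax": 0,"ay": 0,"az": -0.1111,"gripper": 1},{"dx": 0,"dy": 0,"dz": 0.038,"ax": 0,"ay": 0,"az": -0.1111,"gripper": 1},{"dx": 0,"dy": 0,"dz": 0.038,"ax": 0,"ay": 0,"az": -0.1111,"gripper": 1},{"dx": 0,"dy": 0,"dz": 0.038,"ax": 0,"ay": 0,"az": -0.1111,"gripper": 1},{"dx": 0,"dy": 0,"dz": 0.038,"ax": 0,"ay": 0,"az": -0.1111,"gripper": 1},{"dx": 0,"dy": 0,"dz": 0.038,"ax": 0,"ay": 0,"az": -0.1111,"gripper": 1},{"dx": 0,"dy": 0,"dz": 0.038,"ax": 0,"ay": 0,"az": -0.1111,"gripper": 1},{"dx": 0,"dy": 0,"dz": 0.038,"ax": 0,"ay": 0,"az": -0.1111,"gripper": 1},{"dx": 0.168,"dy": 0.037,"dz": 0,"ax": 0,"ay": 0,"az": 0,"gripper": 1},{"dx": 0.168,"dy": 0.037,"dz": 0,"ax": 0,"ay": 0,"az": 0,"gripper": 1},{"dx": 0.168,"dy": 0.037,"dz": 0,"ax": 0,"ay": 0,"az": 0,"gripper": 1},{"dx": 0.168,"dy": 0.037,"dz": 0,"ax": 0,"ay": 0,"az": 0,"gripper": 1},{"dx": 0,"dy": 0,"dz": 0,"ax": 0,"ay": 0,"az": 0,"gripper": 1},{"dx": 0,"dy": 0,"dz": 0,"ax": 0,"ay": 0,"az": 0,"gripper": 1},{"dx": 0,"dy": 0,"dz": 0,"ax": 0,"ay": 0,"az": 0,"gripper": 1}]'

```text
clock: 3.25
eef_pos: [415.9, 343.5, 150.7]
tool_rot: [-3.142, 0.001, 3.138]
force: [-0.2, -0.3, -0.4]
width: 85.5
gripper_force: 0.0
```

Run:
```python
from h import *
s=ctrl.read_state(); print(s['clock'],s['eef_pos'],s['tool_rot'],s['qpos'].round(2))
im=grab("wrist"); print(top(im,414,342,38,18))
```

```text
3.25 [415.91490044 343.51240388 150.74796461] [-3.14158393e+00  1.25122186e-03  3.13821103e+00] [-0.52  0.63 -0.34  1.92  0.34  0.64  0.5 ]
(414.2, 341.7, 18.6, 37.7, 285, array([414.2, 341.9]))
```

>>> step_arm --plan '[{"dx": 0.0057,"dy": -0.0057,"dz": 0,"ax": 0,"ay": 0,"az": 0,"gripper": 0.42},{"dx": 0,"dy": 0,"dz": 0,"ax": 0,"ay": 0,"az": 0,"gripper": 0.42},{"dx": 0,"dy": 0,"dz": 0,"ax": 0,"ay": 0,"az": 0,"gripper": 0.42},{"dx": 0,"dy": 0,"dz": 0.123,"ax": 0,"ay": 0,"az": 0,"gripper": 0.42},{"dx": 0,"dy": 0,"dz": 0.123,"ax": 0,"ay": 0,"az": 0,"gripper": 0.42},{"dx": 0,"dy": 0,"dz": 0.123,"ax": 0,"ay": 0,"az": 0,"gripper": 0.42},{"dx": 0,"dy": 0,"dz": 0,"ax": 0,"ay": 0,"az": 0,"gripper": 0.42},{"dx": 0,"dy": 0,"dz": 0,"ax": 0,"ay": 0,"az": 0,"gripper": 0.42},{"dx": 0,"dy": 0,"dz": 0,"ax": 0,"ay": 0,"az": 0,"gripper": 0},{"dx": 0,"dy": 0,"dz": 0,"ax": 0,"ay": 0,"az": 0,"gripper": 0},{"dx": 0,"dy": 0,"dz": 0,"ax": 0,"ay": 0,"az": 0,"gripper": 0},{"dx": 0,"dy": 0,"dz": 0,"ax": 0,"ay": 0,"az": 0,"gripper": 0},{"dx": 0,"dy": 0,"dz": 0,"ax": 0,"ay": 0,"az": 0,"gripper": 0}]'

```text
clock: 4.92
eef_pos: [413.1, 343.5, 41.7]
tool_rot: [3.14, 0.002, 3.141]
force: [-1.5, -1.0, 7.4]
width: 15.6
gripper_force: 58.6
```

>>> step_arm --plan '[{"dx": 0,"dy": 0,"dz": -0.1,"ax": 0,"ay": 0,"az": 0,"gripper": 0},{"dx": 0,"dy": 0,"dz": -0.1,"ax": 0,"ay": 0,"az": 0.1,"gripper": 0},{"dx": 0,"dy": 0,"dz": 0,"ax": 0,"ay": 0,"az": 0.1,"gripper": 0},{"dx": 0,"dy": 0,"dz": 0,"ax": 0,"ay": 0,"az": 0.1,"gripper": 0},{"dx": 0,"dy": 0,"dz": 0,"ax": 0,"ay": 0,"az": 0.1,"gripper": 0},{"dx": 0,"dy": 0,"dz": 0,"ax": 0,"ay": 0,"az": 0.1,"gripper": 0},{"dx": 0,"dy": 0,"dz": 0,"ax": 0,"ay": 0,"az": 0.1,"gripper": 0},{"dx": 0,"dy": 0,"dz": 0,"ax": 0,"ay": 0,"az": 0.1,"gripper": 0},{"dx": 0,"dy": 0,"dz": 0,"ax": 0,"ay": 0,"az": 0.1,"gripper": 0},{"dx": 0,"dy": 0,"dz": 0,"ax": 0,"ay": 0,"az": 0.1,"gripper": 0},{"dx": 0,"dy": 0,"dz": 0,"ax": 0,"ay": 0,"az": 0.1,"gripper": 0},{"dx": -0.006,"dy": 0.169,"dz": 0,"ax": 0,"ay": 0,"az": 0,"gripper": 0},{"dx": -0.006,"dy": 0.169,"dz": 0,"ax": 0,"ay": 0,"az": 0,"gripper": 0},{"dx": -0.006,"dy": 0.169,"dz": 0,"ax": 0,"ay": 0,"az": 0,"gripper": 0},{"dx": -0.006,"dy": 0.169,"dz": 0,"ax": 0,"ay": 0,"az": 0,"gripper": 0},{"dx": 0,"dy": 0,"dz": 0,"ax": 0,"ay": 0,"az": 0,"gripper": 0},{"dx": 0,"dy": 0,"dz": 0,"ax": 0,"ay": 0,"az": 0,"gripper": 0},{"dx": 0,"dy": 0,"dz": 0,"ax": 0,"ay": 0,"az": 0,"gripper": 0}]'

```text
clock: 7.18
eef_pos: [613.2, 336.4, 100.1]
tool_rot: [-3.14, -0.0, 1.572]
force: [0.7, -0.3, -0.6]
width: 15.6
gripper_force: 58.9
```

```bash
cat > chk.py <<'E'
import sys
from h import *
x,y,h,d=map(float,sys.argv[1:5])  # tcp-held socket: rough rim x,y, rim height, dia
s=ctrl.read_state(); print(s['clock'],s['eef_pos'],s['tool_rot'],s['width'])
for n in('scene','side','wrist'):
    im=grab(n,sys.argv[5] if n=='wrist' else None); print(n,top(im,x,y,h,d))
E
python3 chk.py 616 336 99 18 p18
```

```text
7.175 [613.22288619 336.37645329 100.12013477] [-3.13984737e+00 -4.86026962e-04  1.57215955e+00] 15.624648962687191
scene (615.3, 343.6, 26.9, 99.1, 26, array([615.2, 341.6]))
side (614.9, 338.2, 30.2, 98.2, 37, array([614. , 336.2]))
wrist (616.1, 336.7, 33.3, 96.8, 1002, array([617.2, 335.8]))
```

View pics/p18.png

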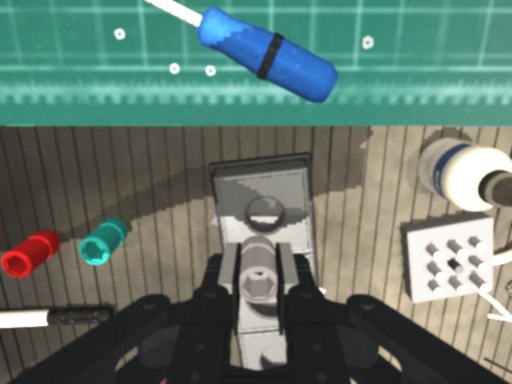

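Socket_18 is held between the fingers, with its rim at about (258,285); the well_18 mouth is at about (264,213).

Run:
```python
from h import *
im=grab('wrist'); 
print(ray(im,258,285,98),ray(im,264,213,22),ctrl.read_state()['eef_pos'])
c=im['color'][190:310,200:330,::-1]; cv2.imwrite('pics/p18c.png',cv2.resize(c,(780,600),interpolation=cv2.INTER_CUBIC)[:600,:800])
```

```text
[612.87824258 334.52845679  98.        ] [616.5982267  337.51902464  22.        ] [614.31404889 336.03625957 100.28282476]
```

View pics/p18c.png

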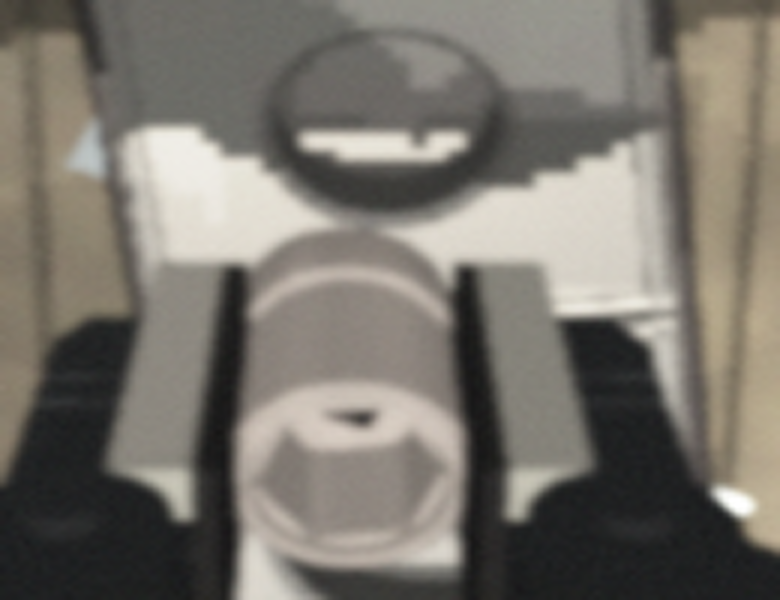

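Rim (258.5,284.4) against well mouth (264.5,215) gives a shift of about +2.7 mm in x and +1 mm in y. I'll apply that and lower.

>>> step_arm --plan '[{"dx": 0.0035,"dy": 0.009,"dz": 0,"ax": 0,"ay": 0,"az": 0,"gripper": 0},{"dx": 0,"dy": 0,"dz": 0.06,"ax": 0,"ay": 0,"az": 0,"gripper": 0},{"dx": 0,"dy": 0,"dz": 0.06,"ax": 0,"ay": 0,"az": 0,"gripper": 0},{"dx": 0,"dy": 0,"dz": 0.02,"ax": 0,"ay": 0,"az": 0,"gripper": 0},{"dx": 0,"dy": 0,"dz": 0.01,"ax": 0,"ay": 0,"az": 0,"gripper": 0},{"dx": 0,"dy": 0,"dz": 0.01,"ax": 0,"ay": 0,"az": 0,"gripper": 0},{"dx": 0,"dy": 0,"dz": 0,"ax": 0,"ay": 0,"az": 0,"gripper": 0},{"dx": 0,"dy": 0,"dz": 0,"ax": 0,"ay": 0,"az": 0,"gripper": 0}]'

```text
clock: 8.38
eef_pos: [617.9, 336.6, 52.4]
tool_rot: [3.141, -0.0, 1.571]
force: [0.2, -0.1, -1.4]
width: 15.6
gripper_force: 59.1
```

It's inside the well with no contact force, and about 2.5 mm remains.

>>> step_arm --plan '[{"dx": 0,"dy": 0,"dz": 0.005,"ax": 0,"ay": 0,"az": 0,"gripper": 0},{"dx": 0,"dy": 0,"dz": 0.004,"ax": 0,"ay": 0,"az": 0,"gripper": 0},{"dx": 0,"dy": 0,"dz": 0,"ax": 0,"ay": 0,"az": 0,"gripper": 0}]'

```text
clock: 8.75
eef_pos: [617.8, 336.7, 49.8]
tool_rot: [3.141, -0.0, 1.571]
force: [-1.2, 0.1, 3.5]
width: 15.6
gripper_force: 59.4
```

>>> step_arm --plan '[{"dx": 0,"dy": 0,"dz": 0,"ax": 0,"ay": 0,"az": 0,"gripper": 0.45},{"dx": 0,"dy": 0,"dz": 0,"ax": 0,"ay": 0,"az": 0,"gripper": 0.45},{"dx": 0,"dy": 0,"dz": 0,"ax": 0,"ay": 0,"az": 0,"gripper": 0.45},{"dx": 0,"dy": 0,"dz": -0.05,"ax": 0,"ay": 0,"az": 0,"gripper": 0.45},{"dx": 0,"dy": 0,"dz": -0.15,"ax": 0,"ay": 0,"az": 0,"gripper": 0.45},{"dx": 0,"dy": 0,"dz": -0.1,"ax": 0,"ay": 0,"az": -0.1,"gripper": 0.45},{"dx": 0,"dy": 0,"dz": -0.1,"ax": 0,"ay": 0,"az": -0.1,"gripper": 0.45},{"dx": 0,"dy": 0,"dz": -0.1,"ax": 0,"ay": 0,"az": -0.1,"gripper": 0.45},{"dx": 0,"dy": 0,"dz": -0.1,"ax": 0,"ay": 0,"az": -0.1,"gripper": 0.45},{"dx": 0,"dy": 0,"dz": 0,"ax": 0,"ay": 0,"az": -0.1,"gripper": 0.45},{"dx": 0,"dy": 0,"dz": 0,"ax": 0,"ay": 0,"az": -0.1,"gripper": 0.45},{"dx": 0,"dy": 0,"dz": 0,"ax": 0,"ay": 0,"az": -0.1,"gripper": 0.45},{"dx": 0,"dy": 0,"dz": 0,"ax": 0,"ay": 0,"az": -0.1,"gripper": 0.45},{"dx": 0,"dy": 0,"dz": 0,"ax": 0,"ay": 0,"az": -0.1,"gripper": 0.5},{"dx": 0,"dy": 0,"dz": 0,"ax": 0,"ay": 0,"az": -0.1,"gripper": 0.5}]'

```text
clock: 10.62
eef_pos: [618.0, 336.3, 230.6]
tool_rot: [-3.142, 0.001, -3.137]
force: [0.3, -0.0, -0.0]
width: 42.8
gripper_force: 0.0
```

>>> step_arm --plan '[{"dx": 0.0836,"dy": -0.1747,"dz": 0,"ax": 0,"ay": 0,"az": 0,"gripper": 0.5},{"dx": 0.0836,"dy": -0.1747,"dz": 0,"ax": 0,"ay": 0,"az": 0,"gripper": 0.5},{"dx": 0.0836,"dy": -0.1747,"dz": 0,"ax": 0,"ay": 0,"az": 0,"gripper": 0.5},{"dx": 0.0836,"dy": -0.1747,"dz": 0,"ax": 0,"ay": 0,"az": 0,"gripper": 0.5},{"dx": 0.0836,"dy": -0.1747,"dz": 0,"ax": 0,"ay": 0,"az": 0,"gripper": 0.5},{"dx": 0.0836,"dy": -0.1747,"dz": 0,"ax": 0,"ay": 0,"az": 0,"gripper": 0.5},{"dx": 0.0836,"dy": -0.1747,"dz": 0,"ax": 0,"ay": 0,"az": 0,"gripper": 0.5},{"dx": 0.0836,"dy": -0.1747,"dz": 0,"ax": 0,"ay": 0,"az": 0,"gripper": 0.5},{"dx": 0,"dy": 0,"dz": 0.15,"ax": 0,"ay": 0,"az": 0,"gripper": 0.5},{"dx": 0,"dy": 0,"dz": 0.15,"ax": 0,"ay": 0,"az": 0,"gripper": 0.5},{"dx": 0,"dy": 0,"dz": 0,"ax": 0,"ay": 0,"az": 0,"gripper": 0.5},{"dx": 0,"dy": 0,"dz": 0,"ax": 0,"ay": 0,"az": 0,"gripper": 0.5},{"dx": 0,"dy": 0,"dz": 0,"ax": 0,"ay": 0,"az": 0,"gripper": 0.5}]'

```text
clock: 12.25
eef_pos: [418.3, -82.7, 141.0]
tool_rot: [-3.141, 0.004, -3.141]
force: [-0.4, -1.1, 0.7]
width: 42.7
gripper_force: 0.0
```

Run:
```python
from h import *
s=ctrl.read_state(); print(s['clock'],s['eef_pos'],s['tool_rot'],s['width'])
im=grab("wrist","w2"); print(top(im,417,-82.5,40,25))
im=grab("scene"); print(top(im,617,336,46,18)); cv2.imwrite('pics/s2.png',cv2.resize(im['color'][195:315,110:270,::-1],(640,480)))
im=grab("side"); print(top(im,617,336,46,18))
```

```text
12.25 [418.33150986 -82.66345276 141.02676999] [-3.14087518  0.00358103 -3.14141647] 42.67610829052863
(416.2, -84.3, 25.6, 39.7, 500, array([415.9, -84.3]))
(620.0, 334.2, 19.9, 44.2, 30, array([619.1, 334.6]))
(616.2, 334.3, 20.4, 45.5, 37, array([615.2, 334.9]))
```

View pics/s2.png

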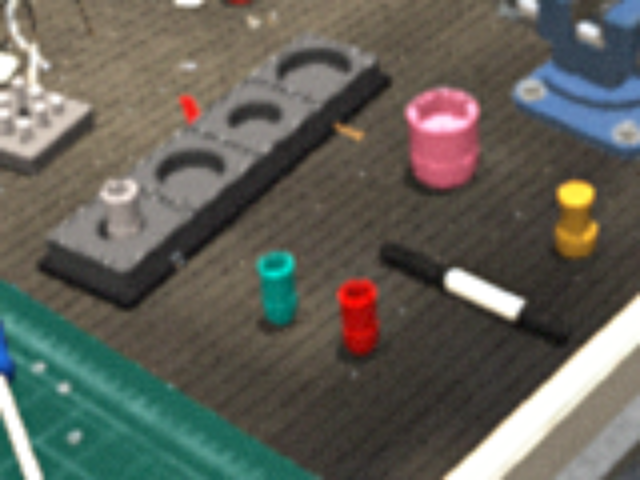

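Socket_18 stands upright in its well at (120,205) of the crop. Its top measures 46 mm, as it should when fully down. Now for socket_25.

>>> step_arm --plan '[{"dx": 0.007,"dy": -0.0017,"dz": 0,"ax": 0,"ay": 0,"az": 0,"gripper": 0.5},{"dx": 0,"dy": 0,"dz": 0.112,"ax": 0,"ay": 0,"az": 0,"gripper": 0.5},{"dx": 0,"dy": 0,"dz": 0.112,"ax": 0,"ay": 0,"az": 0,"gripper": 0.5},{"dx": 0,"dy": 0,"dz": 0.112,"ax": 0,"ay": 0,"az": 0,"gripper": 0.5},{"dx": 0,"dy": 0,"dz": 0,"ax": 0,"ay": 0,"az": 0,"gripper": 0.5},{"dx": 0,"dy": 0,"dz": 0,"ax": 0,"ay": 0,"az": 0,"gripper": 0.5},{"dx": 0,"dy": 0,"dz": 0,"ax": 0,"ay": 0,"az": 0,"gripper": 0},{"dx": 0,"dy": 0,"dz": 0,"ax": 0,"ay": 0,"az": 0,"gripper": 0},{"dx": 0,"dy": 0,"dz": 0,"ax": 0,"ay": 0,"az": 0,"gripper": 0},{"dx": 0,"dy": 0,"dz": 0,"ax": 0,"ay": 0,"az": 0,"gripper": 0},{"dx": 0,"dy": 0,"dz": 0,"ax": 0,"ay": 0,"az": 0,"gripper": 0}]'

```text
clock: 13.78
eef_pos: [413.6, -85.2, 55.1]
tool_rot: [-3.135, -0.005, -3.141]
force: [-0.4, 1.1, 4.9]
width: 21.2
gripper_force: 58.5
```

z stopped at 55 mm, short of 40, so the grip would be shallow. I'll open, then go down the rest.

>>> step_arm --plan '[{"dx": 0,"dy": 0,"dz": 0,"ax": 0,"ay": 0,"az": 0,"gripper": 0.5},{"dx": 0,"dy": 0,"dz": 0,"ax": 0,"ay": 0,"az": 0,"gripper": 0.5},{"dx": 0,"dy": 0,"dz": 0,"ax": 0,"ay": 0,"az": 0,"gripper": 0.5}]'

```text
clock: 14.15
eef_pos: [412.9, -85.2, 54.1]
tool_rot: [-3.135, -0.007, -3.141]
force: [-0.4, -0.8, -0.5]
width: 42.5
gripper_force: 0.0
```

Run:
```python
from h import *
s=ctrl.read_state(); print(s['clock'],s['eef_pos'],s['tool_rot'],s['width'],s['qpos'].round(3),s['force'])
im=grab("wrist","w3"); print(top(im,416,-83.5,40,25))
```

```text
14.15 [412.87159457 -85.22243911  54.14586537] [-3.13543795 -0.00737652 -3.14112035] 42.46791494141444 [ 0.294  0.718 -0.236  2.275  0.769  0.233  0.93 ] [-0.35062851 -0.8302731  -0.53777137]
(415.2, -79.8, 33.6, 39.5, 1305, array([415.9, -80.4]))
```

View pics/w3.png

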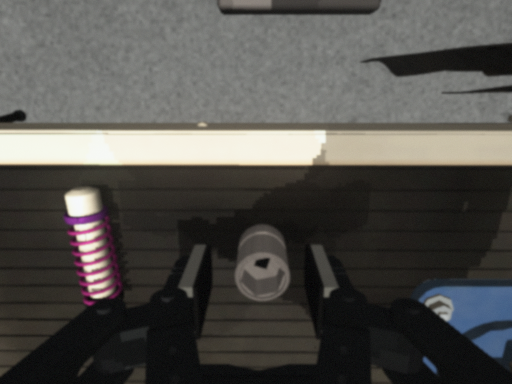

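The q6 lower limit (0.233) stopped the descent. Socket_25 still stands upright, rim at (263,280). Tilting the tool about its closing axis moves the wrist outward and frees q6.

>>> step_arm --plan '[{"dx": 0,"dy": 0,"dz": 0,"ax": 0,"ay": 0.05,"az": 0,"gripper": 0.5},{"dx": 0,"dy": 0,"dz": 0,"ax": 0,"ay": 0.05,"az": 0,"gripper": 0.5},{"dx": 0,"dy": 0,"dz": 0,"ax": 0,"ay": 0,"az": 0,"gripper": 0.5},{"dx": 0,"dy": 0,"dz": 0,"ax": 0,"ay": 0,"az": 0,"gripper": 0.5}]'

```text
clock: 14.7
eef_pos: [412.0, -85.4, 53.9]
tool_rot: [-3.135, -0.165, 3.141]
force: [-1.2, -0.6, 0.2]
width: 42.7
gripper_force: 0.0
```

Run:
```python
from h import *
s=ctrl.read_state(); print(s['clock'],s['eef_pos'],s['tool_rot'],s['width'],s['qpos'].round(3),s['force'])
M=R.from_euler('xyz',s['tool_rot']).as_matrix(); print(M.round(3))
im=dict(np.load('w3.npz')) if 0 else None
for n in('scene','side'): print(top(grab(n),416,-83,40,25))
```

```text
14.7 [411.97309025 -85.3988022   53.88764086] [-3.13512938 -0.16474894  3.14102998] 42.65015281987953 [ 0.4    0.777 -0.421  2.142  0.64   0.531  1.04 ] [-1.21471558 -0.56102831  0.16204268]
[[-0.986 -0.    -0.164]
 [ 0.001  1.    -0.006]
 [ 0.164 -0.006 -0.986]]
(412.4, -86.5, 18.1, 38.6, 6, array([411.6, -86.5]))
None
```

>>> step_arm --plan '[{"dx": -0.0112,"dy": 0.0033,"dz": 0.02,"ax": 0,"ay": 0,"az": 0,"gripper": 0.5},{"dx": -0.0112,"dy": 0.0033,"dz": 0.02,"ax": 0,"ay": 0,"az": 0,"gripper": 0.5},{"dx": 0,"dy": 0,"dz": 0,"ax": 0,"ay": 0,"az": 0,"gripper": 0.5},{"dx": 0,"dy": 0,"dz": 0,"ax": 0,"ay": 0,"az": 0,"gripper": 0.5}]'

```text
clock: 15.3
eef_pos: [417.4, -83.2, 41.0]
tool_rot: [-3.136, -0.165, 3.141]
force: [0.5, 0.5, 0.1]
width: 42.8
gripper_force: 0.0
```

Run:
```python
from h import *
s=ctrl.read_state(); print(s['eef_pos'],s['tool_rot'])
im=grab("wrist","w4")
cv2.imwrite('pics/w4c.png',cv2.resize(im['color'][180:330,160:360,::-1],(800,600),interpolation=cv2.INTER_CUBIC))
for v in range(220,310,10): print(v,ray(im,262,v,40).round(1))
```

```text
[417.37946959 -83.16749612  40.98857427] [-3.13551034 -0.16490759  3.14138979]
220 [389.  -82.1  40. ]
230 [393.  -82.1  40. ]
240 [397.2 -82.   40. ]
250 [401.3 -82.   40. ]
260 [405.5 -82.   40. ]
270 [409.8 -82.   40. ]
280 [414. -82.  40.]
290 [418.3 -82.   40. ]
300 [422.7 -82.   40. ]
```

View pics/w4c.png

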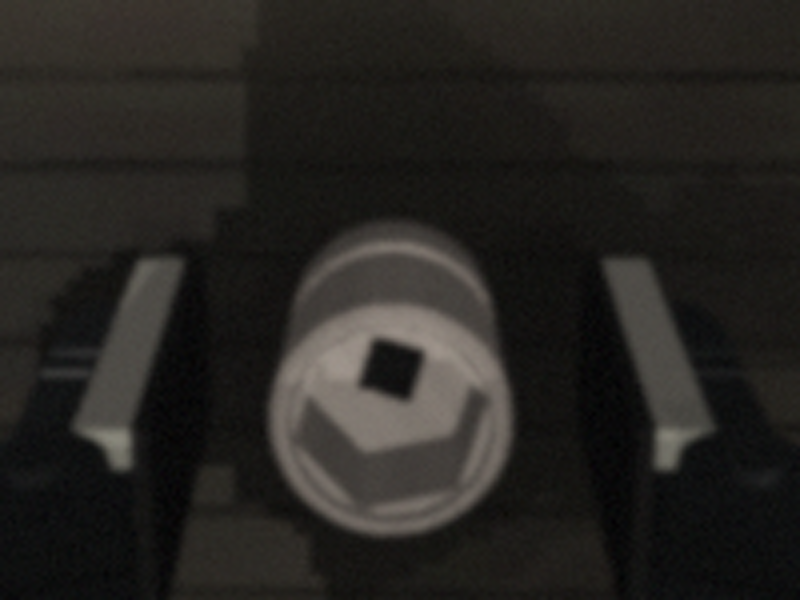

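Rim centre is at image pixel (257.5,285), giving x=416.2, centred between the pads. I'll close, lift, and carry it over the vice with the same tilt. The neighbouring wells are empty, so no turn is needed.

>>> step_arm --plan '[{"dx": 0,"dy": 0,"dz": 0,"ax": 0,"ay": 0,"az": 0,"gripper": 0},{"dx": 0,"dy": 0,"dz": 0,"ax": 0,"ay": 0,"az": 0,"gripper": 0},{"dx": 0,"dy": 0,"dz": 0,"ax": 0,"ay": 0,"az": 0,"gripper": 0},{"dx": 0,"dy": 0,"dz": 0,"ax": 0,"ay": 0,"az": 0,"gripper": 0},{"dx": 0.0246,"dy": 0,"dz": -0.148,"ax": 0,"ay": 0,"az": 0,"gripper": 0},{"dx": 0.0246,"dy": 0,"dz": -0.148,"ax": 0,"ay": 0,"az": 0,"gripper": 0},{"dx": 0.0246,"dy": 0,"dz": -0.148,"ax": 0,"ay": 0,"az": 0,"gripper": 0},{"dx": 0.0246,"dy": 0,"dz": -0.148,"ax": 0,"ay": 0,"az": 0,"gripper": 0},{"dx": 0,"dy": 0,"dz": 0,"ax": 0,"ay": 0,"az": 0,"gripper": 0}]'

```text
clock: 16.48
eef_pos: [419.3, -82.3, 223.5]
tool_rot: [-3.134, -0.158, 3.14]
force: [-0.2, -0.2, -0.9]
width: 23.1
gripper_force: 59.0
```

>>> step_arm --plan '[{"dx": -0.0995,"dy": 0.1457,"dz": -0.0166,"ax": 0,"ay": 0,"az": 0,"gripper": 0},{"dx": -0.0995,"dy": 0.1457,"dz": -0.0166,"ax": 0,"ay": 0,"az": 0,"gripper": 0},{"dx": -0.0995,"dy": 0.1457,"dz": -0.0166,"ax": 0,"ay": 0,"az": 0,"gripper": 0},{"dx": -0.0995,"dy": 0.1457,"dz": -0.0166,"ax": 0,"ay": 0,"az": 0,"gripper": 0},{"dx": -0.0995,"dy": 0.1457,"dz": -0.0166,"ax": 0,"ay": 0,"az": 0,"gripper": 0},{"dx": -0.0995,"dy": 0.1457,"dz": -0.0166,"ax": 0,"ay": 0,"az": 0,"gripper": 0},{"dx": -0.0995,"dy": 0.1457,"dz": -0.0166,"ax": 0,"ay": 0,"az": 0,"gripper": 0},{"dx": 0,"dy": 0,"dz": 0,"ax": 0,"ay": 0,"az": 0,"gripper": 0},{"dx": 0,"dy": 0,"dz": 0,"ax": 0,"ay": 0,"az": 0,"gripper": 0},{"dx": 0,"dy": 0,"dz": 0,"ax": 0,"ay": 0,"az": 0,"gripper": 0}]'

```text
clock: 17.73
eef_pos: [628.8, 221.9, 218.7]
tool_rot: [-3.133, -0.166, 3.139]
force: [-0.6, -0.6, -0.7]
width: 22.9
gripper_force: 59.3
```

>>> step_arm --plan '[{"dx": -0.0228,"dy": 0.0018,"dz": 0.129,"ax": 0,"ay": 0,"az": 0,"gripper": 0},{"dx": -0.0228,"dy": 0.0018,"dz": 0.129,"ax": 0,"ay": 0,"az": 0,"gripper": 0},{"dx": -0.0228,"dy": 0.0018,"dz": 0.129,"ax": 0,"ay": 0,"az": 0,"gripper": 0},{"dx": 0,"dy": 0,"dz": 0,"ax": 0,"ay": 0,"az": 0,"gripper": 0},{"dx": 0,"dy": 0,"dz": 0,"ax": 0,"ay": 0,"az": 0,"gripper": 0}]'

```text
clock: 18.35
eef_pos: [631.2, 224.6, 103.2]
tool_rot: [-3.136, -0.163, 3.14]
force: [-0.3, 0.1, -0.1]
width: 23.1
gripper_force: 59.3
```

Run:
```python
from h import *
s=ctrl.read_state(); print(s['clock'],s['eef_pos'],s['tool_rot'])
im=grab("wrist"); np.savez('w5.npz',**im)
cv2.imwrite('pics/w5c.png',cv2.resize(im['color'][160:310,160:360,::-1],(800,600),interpolation=cv2.INTER_CUBIC))
```

```text
18.35 [631.17314054 224.59502844 103.2159165 ] [-3.13632104 -0.16276012  3.14026755]
```

View pics/w5c.png

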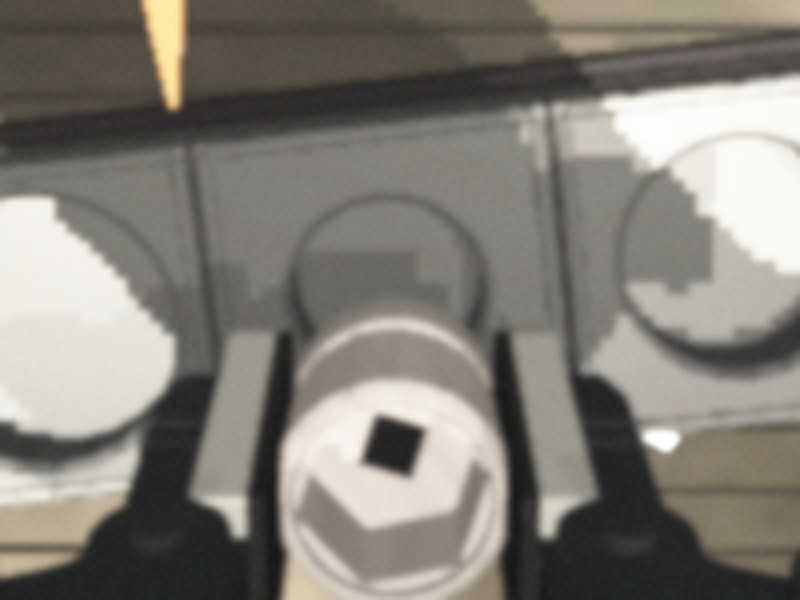

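Run:
```python
from h import *
im=dict(np.load('w5.npz'))
print(ray(im,258,282.2,102.2),ray(im,257.6,231.8,22))
for p in((193,295),(293,290),(488,290),(390,195)): print(p,ray(im,160+p[0]/4,160+p[1]/4,22).round(1))
print(ray(im,160+277/4,282,102).round(1),ray(im,160+508/4,282,102).round(1),ray(im,258,160+378/4,102).round(1))
```

```text
[628.78128511 224.12027496 102.2       ] [628.46040494 223.41022825  22.        ]
(193, 295) [629.8 191.7  22. ]
(293, 290) [628.9 207.8  22. ]
(488, 290) [628.9 239.1  22. ]
(390, 195) [613.4 223.4  22. ]
[628.8 212.3 102. ] [628.8 236.  102. ] [617.1 224.1 102. ]
```

Well centre is (628.9,223.4) and the held socket's rim (629,224.1), so they line up within 1 mm. Lowering.

>>> step_arm --plan '[{"dx": -0.0098,"dy": -0.0023,"dz": 0.059,"ax": 0,"ay": 0,"az": 0,"gripper": 0},{"dx": -0.0098,"dy": 0,"dz": 0.059,"ax": 0,"ay": 0,"az": 0,"gripper": 0},{"dx": -0.0055,"dy": 0,"dz": 0.033,"ax": 0,"ay": 0,"az": 0,"gripper": 0},{"dx": -0.0027,"dy": 0,"dz": 0.0164,"ax": 0,"ay": 0,"az": 0,"gripper": 0},{"dx": 0,"dy": 0,"dz": 0,"ax": 0,"ay": 0,"az": 0,"gripper": 0},{"dx": 0,"dy": 0,"dz": 0,"ax": 0,"ay": 0,"az": 0,"gripper": 0}]'

```text
clock: 19.15
eef_pos: [630.6, 224.1, 50.8]
tool_rot: [-3.136, -0.164, 3.141]
force: [-0.4, -0.3, -1.0]
width: 22.8
gripper_force: 59.5
```

>>> step_arm --plan '[{"dx": -0.0011,"dy": 0,"dz": 0.0066,"ax": 0,"ay": 0,"az": 0,"gripper": 0},{"dx": 0,"dy": 0,"dz": 0,"ax": 0,"ay": 0,"az": 0,"gripper": 0},{"dx": 0,"dy": 0,"dz": 0,"ax": 0,"ay": 0,"az": 0,"gripper": 0.45},{"dx": 0,"dy": 0,"dz": 0,"ax": 0,"ay": 0,"az": 0,"gripper": 0.45},{"dx": 0,"dy": 0,"dz": 0,"ax": 0,"ay": 0,"az": 0,"gripper": 0.45},{"dx": 0.0082,"dy": 0,"dz": -0.05,"ax": 0,"ay": 0,"az": 0,"gripper": 0.45},{"dx": 0.0273,"dy": 0,"dz": -0.164,"ax": 0,"ay": 0,"az": 0,"gripper": 0.45},{"dx": 0.0273,"dy": 0,"dz": -0.164,"ax": 0,"ay": 0,"az": 0,"gripper": 0.45},{"dx": 0.0273,"dy": 0,"dz": -0.164,"ax": 0,"ay": 0,"az": 0,"gripper": 0.45},{"dx": 0.0273,"dy": 0,"dz": -0.164,"ax": 0,"ay": 0,"az": 0,"gripper": 0.45},{"dx": 0,"dy": 0,"dz": 0,"ax": 0.002,"ay": -0.052,"az": 0,"gripper": 0.6},{"dx": 0,"dy": 0,"dz": 0,"ax": 0.002,"ay": -0.052,"az": 0,"gripper": 0.66},{"dx": 0,"dy": 0,"dz": 0,"ax": 0,"ay": 0,"az": 0,"gripper": 0.66},{"dx": 0,"dy": 0,"dz": 0,"ax": 0,"ay": 0,"az": 0,"gripper": 0.66}]'

```text
clock: 20.9
eef_pos: [630.8, 224.9, 263.9]
tool_rot: [-3.129, -0.001, -3.141]
force: [-0.0, -0.3, -0.1]
width: 56.4
gripper_force: 0.0
```

Run:
```python
from h import *
s=ctrl.read_state(); print(s['clock'],s['eef_pos'],s['tool_rot'],s['qpos'].round(2))
for n in('scene','side'):
    im=grab(n); print(n,top(im,629,223,48,25),top(im,617,336,46,18))
```

```text
20.9 [630.80429908 224.8999747  263.90416662] [-3.12933983e+00 -1.32414634e-03 -3.14110255e+00] [-0.06  0.71 -0.6   1.43  0.43  1.14  0.84]
scene (632.3, 224.1, 26.0, 46.1, 40, array([632.4, 224.8])) (618.3, 335.1, 19.3, 44.6, 33, array([618.3, 334.6]))
side (629.2, 223.5, 26.9, 47.8, 45, array([629. , 224.9])) (615.1, 333.2, 21.5, 45.4, 34, array([615.4, 334.5]))
```

Socket_25 is seated, top at 48 mm. Next is socket_39.

>>> step_arm --plan '[{"dx": 0.0709,"dy": -0.1815,"dz": 0,"ax": -0.0078,"ay": 0,"az": 0,"gripper": 0.66},{"dx": 0.0709,"dy": -0.1815,"dz": 0,"ax": 0,"ay": 0,"az": 0,"gripper": 0.66},{"dx": 0.0709,"dy": -0.1815,"dz": 0,"ax": 0,"ay": 0,"az": 0,"gripper": 0.66},{"dx": 0.0709,"dy": -0.1815,"dz": 0,"ax": 0,"ay": 0,"az": 0,"gripper": 0.66},{"dx": 0.0709,"dy": -0.1815,"dz": 0,"ax": 0,"ay": 0,"az": 0,"gripper": 0.66},{"dx": 0.0709,"dy": -0.1815,"dz": 0,"ax": 0,"ay": 0,"az": 0,"gripper": 0.66},{"dx": 0.0709,"dy": -0.1815,"dz": 0,"ax": 0,"ay": 0,"az": 0,"gripper": 0.66},{"dx": 0.0709,"dy": -0.1815,"dz": 0,"ax": 0,"ay": 0,"az": 0,"gripper": 0.66},{"dx": 0.0709,"dy": -0.1815,"dz": 0,"ax": 0,"ay": 0,"az": 0,"gripper": 0.66},{"dx": 0,"dy": 0,"dz": 0.19,"ax": 0,"ay": 0,"az": 0,"gripper": 0.66},{"dx": 0,"dy": 0,"dz": 0.19,"ax": 0,"ay": 0,"az": 0,"gripper": 0.66},{"dx": 0,"dy": 0,"dz": 0,"ax": 0,"ay": 0,"az": 0,"gripper": 0.66},{"dx": 0,"dy": 0,"dz": 0,"ax": 0,"ay": 0,"az": 0,"gripper": 0.66},{"dx": 0,"dy": 0,"dz": 0,"ax": 0,"ay": 0,"az": 0,"gripper": 0.66}]'

```text
clock: 22.75
eef_pos: [441.1, -265.7, 152.5]
tool_rot: [-3.139, 0.003, -3.14]
force: [-0.1, -0.7, 0.2]
width: 56.6
gripper_force: 0.0
```

Run:
```python
from h import *
s=ctrl.read_state(); print(s['clock'],s['eef_pos'],s['tool_rot'],s['qpos'].round(2))
im=grab('wrist'); print(top(im,440,-265,44,39))
```

```text
22.75 [ 441.06793003 -265.66477324  152.49325033] [-3.13945013e+00  2.58265851e-03 -3.14029708e+00] [ 0.85  0.64 -0.55  1.98  0.53  0.66  1.54]
(437.8, -269.5, 39.2, 43.5, 882, array([ 437.7, -269.6]))
```

>>> step_arm --plan '[{"dx": 0.0093,"dy": -0.0087,"dz": 0,"ax": 0,"ay": 0,"az": 0,"gripper": 0.66},{"dx": 0,"dy": 0,"dz": 0.1,"ax": 0,"ay": 0,"az": 0,"gripper": 0.66},{"dx": 0,"dy": 0,"dz": 0.1,"ax": 0,"ay": 0,"az": 0,"gripper": 0.66},{"dx": 0,"dy": 0,"dz": 0,"ax": 0,"ay": 0,"az": 0,"gripper": 0.66},{"dx": 0,"dy": 0,"dz": 0,"ax": 0,"ay": 0,"az": 0,"gripper": 0.66}]'

```text
clock: 23.42
eef_pos: [437.1, -268.0, 91.3]
tool_rot: [-3.141, 0.0, -3.14]
force: [-0.2, -0.3, 0.1]
width: 56.3
gripper_force: 0.0
```

Run:
```python
from h import *
s=ctrl.read_state(); print(s['clock'],s['eef_pos'],s['tool_rot'],s['qpos'].round(2))
im=grab('wrist'); print(top(im,439,-267,44,39)); np.savez('w6.npz',**im)
z=cloud(im)[...,2]
# fingers gap centre: row where pads stand, columns of fingers at height > 60
c=im['color'][200:350,140:380,::-1]; cv2.imwrite('pics/w6c.png',cv2.resize(c,(720,450)))
```

```text
23.425 [ 437.0590125  -268.02035075   91.31935572] [-3.14088865e+00  1.32944610e-04 -3.14044486e+00] [ 0.8   0.73 -0.46  2.02  0.62  0.53  1.46]
(437.9, -269.5, 39.6, 43.5, 1559, array([ 437.6, -269.4]))
```

View pics/w6c.png

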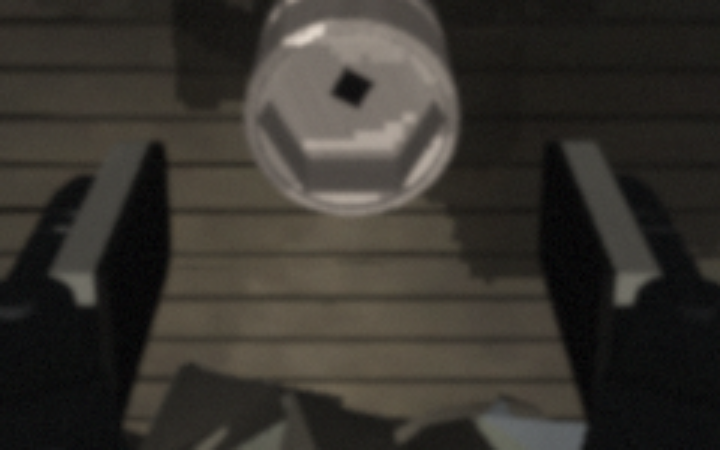

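The socket (rim at (352,115) of the crop) sits midway between the pads at (160) and (550). Descend and close.

>>> step_arm --plan '[{"dx": 0,"dy": 0,"dz": 0.084,"ax": 0,"ay": 0,"az": 0,"gripper": 0.66},{"dx": 0,"dy": 0,"dz": 0.084,"ax": 0,"ay": 0,"az": 0,"gripper": 0.66},{"dx": 0,"dy": 0,"dz": 0,"ax": 0,"ay": 0,"az": 0,"gripper": 0.66},{"dx": 0,"dy": 0,"dz": 0,"ax": 0,"ay": 0,"az": 0,"gripper": 0.66},{"dx": 0,"dy": 0,"dz": 0,"ax": 0,"ay": 0,"az": 0,"gripper": 0},{"dx": 0,"dy": 0,"dz": 0,"ax": 0,"ay": 0,"az": 0,"gripper": 0},{"dx": 0,"dy": 0,"dz": 0,"ax": 0,"ay": 0,"az": 0,"gripper": 0},{"dx": 0,"dy": 0,"dz": 0,"ax": 0,"ay": 0,"az": 0,"gripper": 0}]'

```text
clock: 24.48
eef_pos: [437.1, -268.3, 41.4]
tool_rot: [-3.14, 0.001, -3.141]
force: [-0.2, 0.0, 7.7]
width: 37.1
gripper_force: 59.4
```

>>> step_arm --plan '[{"dx": 0,"dy": 0,"dz": -0.1,"ax": 0,"ay": 0,"az": 0,"gripper": 0},{"dx": 0,"dy": 0,"dz": -0.18,"ax": 0,"ay": 0,"az": 0,"gripper": 0},{"dx": 0,"dy": 0,"dz": -0.16,"ax": 0,"ay": 0,"az": 0,"gripper": 0},{"dx": 0,"dy": 0,"dz": -0.16,"ax": 0,"ay": 0,"az": 0.1,"gripper": 0},{"dx": 0,"dy": 0,"dz": 0,"ax": 0,"ay": 0,"az": 0.1,"gripper": 0},{"dx": 0,"dy": 0,"dz": 0,"ax": 0,"ay": 0,"az": 0.1,"gripper": 0},{"dx": 0,"dy": 0,"dz": 0,"ax": 0,"ay": 0,"az": 0.1,"gripper": 0},{"dx": 0,"dy": 0,"dz": 0,"ax": 0,"ay": 0,"az": 0.1,"gripper": 0},{"dx": 0,"dy": 0,"dz": 0,"ax": 0,"ay": 0,"az": 0.1,"gripper": 0},{"dx": 0,"dy": 0,"dz": 0,"ax": 0,"ay": 0,"az": 0.1,"gripper": 0},{"dx": 0,"dy": 0,"dz": 0,"ax": 0,"ay": 0,"az": 0.1,"gripper": 0},{"dx": 0,"dy": 0,"dz": 0,"ax": 0,"ay": 0,"az": 0.1,"gripper": 0},{"dx": 0,"dy": 0,"dz": 0,"ax": 0,"ay": 0,"az": 0.1,"gripper": 0},{"dx": 0,"dy": 0,"dz": 0,"ax": 0,"ay": 0,"az": 0,"gripper": 0}]'

```text
clock: 26.22
eef_pos: [436.4, -267.4, 220.2]
tool_rot: [-3.14, 0.0, 1.574]
force: [-1.3, 0.4, -2.6]
width: 37.4
gripper_force: 61.1
```

>>> step_arm --plan '[{"dx": 0.1812,"dy": 0.0828,"dz": 0,"ax": 0,"ay": 0,"az": 0,"gripper": 0},{"dx": 0.1812,"dy": 0.0828,"dz": 0,"ax": 0,"ay": 0,"az": 0,"gripper": 0},{"dx": 0.1812,"dy": 0.0828,"dz": 0,"ax": 0,"ay": 0,"az": 0,"gripper": 0},{"dx": 0.1812,"dy": 0.0828,"dz": 0,"ax": 0,"ay": 0,"az": 0,"gripper": 0},{"dx": 0.1812,"dy": 0.0828,"dz": 0,"ax": 0,"ay": 0,"az": 0,"gripper": 0},{"dx": 0.1812,"dy": 0.0828,"dz": 0,"ax": 0,"ay": 0,"az": 0,"gripper": 0},{"dx": 0.1812,"dy": 0.0828,"dz": 0,"ax": 0,"ay": 0,"az": 0,"gripper": 0},{"dx": 0.1812,"dy": 0.0828,"dz": 0,"ax": 0,"ay": 0,"az": 0,"gripper": 0},{"dx": 0,"dy": 0,"dz": 0,"ax": 0,"ay": 0,"az": 0,"gripper": 0},{"dx": 0,"dy": 0,"dz": 0,"ax": 0,"ay": 0,"az": 0,"gripper": 0}]'

```text
clock: 27.48
eef_pos: [634.2, 166.6, 219.1]
tool_rot: [-3.139, 0.001, 1.574]
force: [-0.3, -1.3, -2.7]
width: 37.3
gripper_force: 61.1
```

>>> step_arm --plan '[{"dx": 0,"dy": 0.005,"dz": 0.132,"ax": 0,"ay": 0,"az": 0,"gripper": 0},{"dx": 0,"dy": 0,"dz": 0.132,"ax": 0,"ay": 0,"az": 0,"gripper": 0},{"dx": 0,"dy": 0,"dz": 0.132,"ax": 0,"ay": 0,"az": 0,"gripper": 0},{"dx": 0,"dy": 0,"dz": 0,"ax": 0,"ay": 0,"az": 0,"gripper": 0},{"dx": 0,"dy": 0,"dz": 0,"ax": 0,"ay": 0,"az": 0,"gripper": 0}]'

```text
clock: 28.1
eef_pos: [637.2, 166.4, 102.4]
tool_rot: [3.141, -0.0, 1.571]
force: [-0.3, 0.4, -0.8]
width: 37.3
gripper_force: 61.1
```

Run:
```python
from h import *
s=ctrl.read_state(); print(s['clock'],s['eef_pos'],s['tool_rot'])
im=grab("wrist"); np.savez('w7.npz',**im)
cv2.imwrite('pics/w7c.png',cv2.resize(im['color'][160:310,160:360,::-1],(800,600),interpolation=cv2.INTER_CUBIC))
```

```text
28.1 [637.23293132 166.36004204 102.41391111] [ 3.14072522e+00 -2.11118762e-04  1.57086864e+00]
```

View pics/w7c.png

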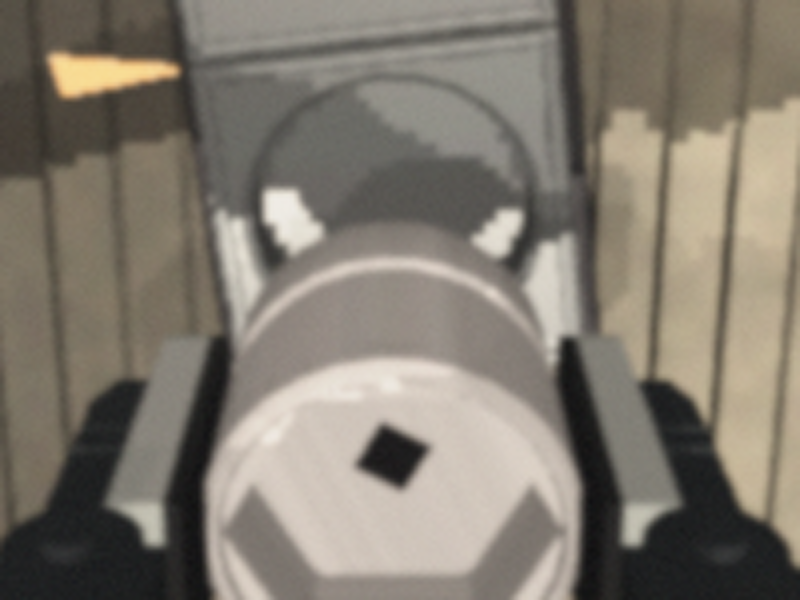

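Rim spans columns 208–582 with its far edge at row 355. The well mouth spans columns 252–532 with its far edge at row 75.

Run:
```python
from h import *
im=dict(np.load('w7.npz'))
f=lambda p,h: ray(im,160+p[0]/4,160+p[1]/4,h).round(1)
print('well',f((252,195),22),f((532,195),22),f((392,75),22)); print('rim',f((208,525),105),f((582,525),105),f((395,355),105))
```

```text
well [614.2 169.7  22. ] [658.1 169.7  22. ] [636.2 189.2  22. ]
rim [617.6 165.  105. ] [655.1 164.9 105. ] [636.4 183.8 105. ]
```

>>> step_arm --plan '[{"dx": 0.0045,"dy": -0.0005,"dz": 0.06,"ax": 0,"ay": 0,"az": 0,"gripper": 0},{"dx": 0,"dy": 0,"dz": 0.06,"ax": 0,"ay": 0,"az": 0,"gripper": 0},{"dx": 0,"dy": 0,"dz": 0.03,"ax": 0,"ay": 0,"az": 0,"gripper": 0},{"dx": 0,"dy": 0,"dz": 0.0167,"ax": 0,"ay": 0,"az": 0,"gripper": 0},{"dx": 0,"dy": 0,"dz": 0,"ax": 0,"ay": 0,"az": 0,"gripper": 0},{"dx": 0,"dy": 0,"dz": 0,"ax": 0,"ay": 0,"az": 0,"gripper": 0}]'

```text
clock: 28.9
eef_pos: [636.3, 168.8, 51.1]
tool_rot: [-3.141, -0.0, 1.572]
force: [0.1, -0.0, -1.6]
width: 37.3
gripper_force: 61.4
```

>>> step_arm --plan '[{"dx": 0,"dy": 0,"dz": 0.0067,"ax": 0,"ay": 0,"az": 0,"gripper": 0},{"dx": 0,"dy": 0,"dz": 0,"ax": 0,"ay": 0,"az": 0,"gripper": 0},{"dx": 0,"dy": 0,"dz": 0,"ax": 0,"ay": 0,"az": 0,"gripper": 0.66},{"dx": 0,"dy": 0,"dz": 0,"ax": 0,"ay": 0,"az": 0,"gripper": 0.66},{"dx": 0,"dy": 0,"dz": 0,"ax": 0,"ay": 0,"az": 0,"gripper": 0.66},{"dx": 0,"dy": 0,"dz": -0.05,"ax": 0,"ay": 0,"az": 0,"gripper": 0.66},{"dx": 0,"dy": 0,"dz": -0.17,"ax": 0,"ay": 0,"az": 0,"gripper": 0.66},{"dx": 0,"dy": 0,"dz": -0.17,"ax": 0,"ay": 0,"az": 0,"gripper": 0.6},{"dx": 0,"dy": 0,"dz": -0.17,"ax": 0,"ay": 0,"az": -0.1,"gripper": 0.6},{"dx": 0,"dy": 0,"dz": -0.14,"ax": 0,"ay": 0,"az": -0.1,"gripper": 0.6},{"dx": 0,"dy": 0,"dz": 0,"ax": 0,"ay": 0,"az": -0.1,"gripper": 0.6},{"dx": 0,"dy": 0,"dz": 0,"ax": 0,"ay": 0,"az": -0.1,"gripper": 0.6},{"dx": 0,"dy": 0,"dz": 0,"ax": 0,"ay": 0,"az": -0.1,"gripper": 0.6},{"dx": 0,"dy": 0,"dz": 0,"ax": 0,"ay": 0,"az": -0.1,"gripper": 0.6},{"dx": 0,"dy": 0,"dz": 0,"ax": 0,"ay": 0,"az": -0.1,"gripper": 0.6},{"dx": 0,"dy": 0,"dz": 0,"ax": 0,"ay": 0,"az": -0.1,"gripper": 0.6},{"dx": 0,"dy": 0,"dz": 0,"ax": 0,"ay": 0,"az": -0.1,"gripper": 0.6},{"dx": 0,"dy": 0,"dz": 0,"ax": 0,"ay": 0,"az": -0.1,"gripper": 0.6},{"dx": 0,"dy": 0,"dz": 0,"ax": 0,"ay": 0,"az": 0,"gripper": 0.6}]'

```text
clock: 31.28
eef_pos: [636.3, 168.4, 259.6]
tool_rot: [3.141, -0.0, 3.141]
force: [-0.4, 0.7, 0.7]
width: 51.0
gripper_force: 0.0
```

>>> step_arm --plan '[{"dx": 0.0658,"dy": -0.1886,"dz": 0,"ax": 0,"ay": 0,"az": 0,"gripper": 0.58},{"dx": 0.0658,"dy": -0.1886,"dz": 0,"ax": 0,"ay": 0,"az": 0,"gripper": 0.58},{"dx": 0.0658,"dy": -0.1886,"dz": 0,"ax": 0,"ay": 0,"az": 0,"gripper": 0.58},{"dx": 0.0658,"dy": -0.1886,"dz": 0,"ax": 0,"ay": 0,"az": 0,"gripper": 0.58},{"dx": 0.0658,"dy": -0.1886,"dz": 0,"ax": 0,"ay": 0,"az": 0,"gripper": 0.58},{"dx": 0.0658,"dy": -0.1886,"dz": 0,"ax": 0,"ay": 0,"az": 0,"gripper": 0.58},{"dx": 0.0658,"dy": -0.1886,"dz": 0,"ax": 0,"ay": 0,"az": 0,"gripper": 0.58},{"dx": 0.0658,"dy": -0.1886,"dz": 0,"ax": 0,"ay": 0,"az": 0,"gripper": 0.58},{"dx": 0.0658,"dy": -0.1886,"dz": 0,"ax": 0,"ay": 0,"az": 0,"gripper": 0.58},{"dx": 0.0658,"dy": -0.1886,"dz": 0,"ax": 0,"ay": 0,"az": 0,"gripper": 0.58},{"dx": 0,"dy": 0,"dz": 0.18,"ax": 0,"ay": 0,"az": 0,"gripper": 0.58},{"dx": 0,"dy": 0,"dz": 0.18,"ax": 0,"ay": 0,"az": 0,"gripper": 0.58},{"dx": 0,"dy": 0,"dz": 0,"ax": 0,"ay": 0,"az": 0,"gripper": 0.58},{"dx": 0,"dy": 0,"dz": 0,"ax": 0,"ay": 0,"az": 0,"gripper": 0.58},{"dx": 0,"dy": 0,"dz": 0,"ax": 0,"ay": 0,"az": 0,"gripper": 0.58}]'

```text
clock: 33.15
eef_pos: [440.9, -398.1, 153.8]
tool_rot: [-3.138, 0.002, -3.141]
force: [0.1, 0.3, -1.5]
width: 49.7
gripper_force: 0.0
```

Run:
```python
from h import *
s=ctrl.read_state(); print(s['clock'],s['eef_pos'],s['tool_rot'],s['qpos'].round(2),s['width'])
im=grab('wrist'); print(top(im,440,-395,42,32))
for n in('scene','side'): print(top(grab(n),636,166,52,39))
```

```text
33.15 [ 440.94504872 -398.10645643  153.75811252] [-3.13845753e+00  2.35236082e-03 -3.14089101e+00] [ 1.03  0.73 -0.57  1.76  0.52  0.8   1.78] 49.675410466184466
(439.8, -394.9, 32.4, 41.6, 652, array([ 439.4, -395. ]))
(638.3, 169.2, 42.6, 50.5, 62, array([637.7, 167.5]))
(636.8, 167.1, 44.8, 51.2, 72, array([636. , 166.9]))
```

Socket_39 is seated (top about 51–52 mm). Now socket_32 at (439.8,-394.5).

>>> step_arm --plan '[{"dx": 0.003,"dy": 0.0125,"dz": 0,"ax": 0,"ay": 0,"az": 0,"gripper": 0.58},{"dx": 0,"dy": 0,"dz": 0,"ax": 0,"ay": 0,"az": 0,"gripper": 0.58},{"dx": 0,"dy": 0,"dz": 0.125,"ax": 0,"ay": 0,"az": 0,"gripper": 0.58},{"dx": 0,"dy": 0,"dz": 0.125,"ax": 0,"ay": 0,"az": 0,"gripper": 0.58},{"dx": 0,"dy": 0,"dz": 0.125,"ax": 0,"ay": 0,"az": 0,"gripper": 0.58},{"dx": 0,"dy": 0,"dz": 0,"ax": 0,"ay": 0,"az": 0,"gripper": 0.58},{"dx": 0,"dy": 0,"dz": 0,"ax": 0,"ay": 0,"az": 0,"gripper": 0.58}]'

```text
clock: 34.17
eef_pos: [439.1, -393.8, 39.6]
tool_rot: [-3.141, 0.0, -3.14]
force: [0.2, 0.5, 0.2]
width: 49.5
gripper_force: 0.0
```

>>> step_arm --plan '[{"dx": 0,"dy": 0,"dz": 0,"ax": 0,"ay": 0,"az": 0,"gripper": 0},{"dx": 0,"dy": 0,"dz": 0,"ax": 0,"ay": 0,"az": 0,"gripper": 0},{"dx": 0,"dy": 0,"dz": 0,"ax": 0,"ay": 0,"az": 0,"gripper": 0},{"dx": 0,"dy": 0,"dz": 0,"ax": 0,"ay": 0,"az": 0,"gripper": 0}]'

```text
clock: 34.67
eef_pos: [439.4, -394.3, 40.6]
tool_rot: [-3.139, 0.001, -3.141]
force: [-0.5, 0.2, 6.7]
width: 30.2
gripper_force: 59.0
```

>>> step_arm --plan '[{"dx": 0,"dy": 0,"dz": -0.1,"ax": 0,"ay": 0,"az": 0,"gripper": 0},{"dx": 0,"dy": 0,"dz": -0.18,"ax": 0,"ay": 0,"az": 0,"gripper": 0},{"dx": 0,"dy": 0,"dz": -0.16,"ax": 0,"ay": 0,"az": 0,"gripper": 0},{"dx": 0,"dy": 0,"dz": -0.16,"ax": 0,"ay": 0,"az": 0.1,"gripper": 0},{"dx": 0,"dy": 0,"dz": 0,"ax": 0,"ay": 0,"az": 0.1,"gripper": 0},{"dx": 0,"dy": 0,"dz": 0,"ax": 0,"ay": 0,"az": 0.1,"gripper": 0},{"dx": 0,"dy": 0,"dz": 0,"ax": 0,"ay": 0,"az": 0.1,"gripper": 0},{"dx": 0,"dy": 0,"dz": 0,"ax": 0,"ay": 0,"az": 0.1,"gripper": 0},{"dx": 0,"dy": 0,"dz": 0,"ax": 0,"ay": 0,"az": 0.1,"gripper": 0},{"dx": 0,"dy": 0,"dz": 0,"ax": 0,"ay": 0,"az": 0.1,"gripper": 0},{"dx": 0,"dy": 0,"dz": 0,"ax": 0,"ay": 0,"az": 0.1,"gripper": 0},{"dx": 0,"dy": 0,"dz": 0,"ax": 0,"ay": 0,"az": 0.1,"gripper": 0},{"dx": 0,"dy": 0,"dz": 0,"ax": 0,"ay": 0,"az": 0.1,"gripper": 0},{"dx": 0,"dy": 0,"dz": 0,"ax": 0,"ay": 0,"az": 0,"gripper": 0}]'

```text
clock: 36.42
eef_pos: [438.5, -393.3, 219.1]
tool_rot: [-3.141, 0.0, 1.574]
force: [-0.3, 0.5, -1.0]
width: 29.9
gripper_force: 59.6
```

>>> step_arm --plan '[{"dx": 0.1872,"dy": 0.051,"dz": 0,"ax": 0,"ay": 0,"az": 0,"gripper": 0},{"dx": 0.1872,"dy": 0.051,"dz": 0,"ax": 0,"ay": 0,"az": 0,"gripper": 0},{"dx": 0.1872,"dy": 0.051,"dz": 0,"ax": 0,"ay": 0,"az": 0,"gripper": 0},{"dx": 0.1872,"dy": 0.051,"dz": 0,"ax": 0,"ay": 0,"az": 0,"gripper": 0},{"dx": 0.1872,"dy": 0.051,"dz": 0,"ax": 0,"ay": 0,"az": 0,"gripper": 0},{"dx": 0.1872,"dy": 0.051,"dz": 0,"ax": 0,"ay": 0,"az": 0,"gripper": 0},{"dx": 0.1872,"dy": 0.051,"dz": 0,"ax": 0,"ay": 0,"az": 0,"gripper": 0},{"dx": 0.1872,"dy": 0.051,"dz": 0,"ax": 0,"ay": 0,"az": 0,"gripper": 0},{"dx": 0.1872,"dy": 0.051,"dz": 0,"ax": 0,"ay": 0,"az": 0,"gripper": 0},{"dx": 0.1872,"dy": 0.051,"dz": 0,"ax": 0,"ay": 0,"az": 0,"gripper": 0},{"dx": 0.1872,"dy": 0.051,"dz": 0,"ax": 0,"ay": 0,"az": 0,"gripper": 0},{"dx": 0.1872,"dy": 0.051,"dz": 0,"ax": 0,"ay": 0,"az": 0,"gripper": 0},{"dx": 0,"dy": 0,"dz": 0,"ax": 0,"ay": 0,"az": 0,"gripper": 0},{"dx": 0,"dy": 0,"dz": 0,"ax": 0,"ay": 0,"az": 0,"gripper": 0},{"dx": 0,"dy": 0,"dz": 0,"ax": 0,"ay": 0,"az": 0,"gripper": 0}]'

```text
clock: 38.3
eef_pos: [621.6, 278.2, 218.3]
tool_rot: [-3.14, 0.001, 1.57]
force: [0.4, -0.6, -2.2]
width: 30.5
gripper_force: 59.8
```

>>> step_arm --plan '[{"dx": 0.008,"dy": 0.0067,"dz": 0.132,"ax": 0,"ay": 0,"az": 0,"gripper": 0},{"dx": 0,"dy": 0,"dz": 0.132,"ax": 0,"ay": 0,"az": 0,"gripper": 0},{"dx": 0,"dy": 0,"dz": 0.132,"ax": 0,"ay": 0,"az": 0,"gripper": 0},{"dx": 0,"dy": 0,"dz": 0,"ax": 0,"ay": 0,"az": 0,"gripper": 0},{"dx": 0,"dy": 0,"dz": 0,"ax": 0,"ay": 0,"az": 0,"gripper": 0},{"dx": 0,"dy": 0,"dz": 0,"ax": 0,"ay": 0,"az": 0,"gripper": 0}]'

```text
clock: 39.05
eef_pos: [624.7, 283.3, 102.0]
tool_rot: [3.139, -0.002, 1.571]
force: [0.2, 0.1, -2.3]
width: 30.4
gripper_force: 59.8
```

Run:
```python
from h import *
def an(im,e,rimz,wd,sd,wc):
    C=cloud(im); ok=im['range_z']>0
    m=ok&(abs(C[...,2]-rimz)<3)&(abs(C[...,0]-e[0])<5)&(abs(C[...,1]-e[1])<sd/2+6); P=C[m]
    print('rim y',P[:,1].min().round(1),P[:,1].max().round(1),'x med',np.median(P[:,2]).round(1))
    # well mouth +y edge: below-top pixels on the floor/wall near well centre column
    t=ok&(abs(C[...,2]-22.5)<2.5)&(abs(C[...,0]-wc[0])<3)&(C[...,1]>wc[1])&(C[...,1]<wc[1]+27); Q=C[t]
    print('plate y beyond mouth from',np.percentile(Q[:,1],3).round(1),'exp centre',(np.percentile(Q[:,1],3)-wd/2).round(1))
s=ctrl.read_state(); e=s['eef_pos']; print(s['clock'],e,s['tool_rot'])
im=grab('wrist'); np.savez('w8.npz',**im); an(im,e,e[2]-40.3+42,38,32,(622.7,279.7))
an(dict(np.load('w7.npz')),(637.2,166.4,102.4),105,45,39,(635.6,167.2))
```

```text
39.05 [624.74282609 283.30197628 101.9679351 ] [ 3.13910094e+00 -1.73726217e-03  1.57144988e+00]
rim y 265.1 297.5 x med 102.8
plate y beyond mouth from 298.4 exp centre 279.4
rim y 144.1 183.6 x med 104.2
plate y beyond mouth from 189.0 exp centre 166.5
```

>>> step_arm --plan '[{"dx": -0.0067,"dy": -0.0035,"dz": 0.03,"ax": 0,"ay": 0,"az": 0,"gripper": 0},{"dx": 0,"dy": 0,"dz": 0.05,"ax": 0,"ay": 0,"az": 0,"gripper": 0},{"dx": 0,"dy": 0,"dz": 0.03,"ax": 0,"ay": 0,"az": 0,"gripper": 0},{"dx": 0,"dy": 0,"dz": 0,"ax": 0,"ay": 0,"az": 0,"gripper": 0},{"dx": 0,"dy": 0,"dz": 0.02,"ax": 0,"ay": 0,"az": 0,"gripper": 0},{"dx": 0,"dy": 0,"dz": 0.02,"ax": 0,"ay": 0,"az": 0,"gripper": 0},{"dx": 0,"dy": 0,"dz": 0.015,"ax": 0,"ay": 0,"az": 0,"gripper": 0},{"dx": 0,"dy": 0,"dz": 0,"ax": 0,"ay": 0,"az": 0,"gripper": 0},{"dx": 0,"dy": 0,"dz": 0,"ax": 0,"ay": 0,"az": 0,"gripper": 0}]'

```text
clock: 40.22
eef_pos: [622.2, 280.9, 50.1]
tool_rot: [-3.141, -0.0, 1.572]
force: [-0.6, 0.8, -2.0]
width: 30.5
gripper_force: 59.8
```

>>> step_arm --plan '[{"dx": 0,"dy": 0,"dz": 0.006,"ax": 0,"ay": 0,"az": 0,"gripper": 0},{"dx": 0,"dy": 0,"dz": 0,"ax": 0,"ay": 0,"az": 0,"gripper": 0},{"dx": 0,"dy": 0,"dz": 0,"ax": 0,"ay": 0,"az": 0,"gripper": 0.6},{"dx": 0,"dy": 0,"dz": 0,"ax": 0,"ay": 0,"az": 0,"gripper": 0.6},{"dx": 0,"dy": 0,"dz": 0,"ax": 0,"ay": 0,"az": 0,"gripper": 0.6},{"dx": 0,"dy": 0,"dz": -0.05,"ax": 0,"ay": 0,"az": 0,"gripper": 0.6},{"dx": 0,"dy": 0,"dz": -0.16,"ax": 0,"ay": 0,"az": 0,"gripper": 0.6},{"dx": 0,"dy": 0,"dz": -0.16,"ax": 0,"ay": 0,"az": 0,"gripper": 0.6},{"dx": 0,"dy": 0,"dz": -0.16,"ax": 0,"ay": 0,"az": 0,"gripper": 0.6},{"dx": 0,"dy": 0,"dz": -0.16,"ax": 0,"ay": 0,"az": 0,"gripper": 0.6},{"dx": 0,"dy": 0,"dz": 0,"ax": 0,"ay": 0,"az": 0,"gripper": 0.6},{"dx": 0,"dy": 0,"dz": 0,"ax": 0,"ay": 0,"az": 0,"gripper": 0.6}]'

```text
clock: 41.72
eef_pos: [622.0, 280.7, 255.7]
tool_rot: [-3.141, 0.0, 1.572]
force: [0.6, -0.3, -0.2]
width: 51.4
gripper_force: 0.0
```

Run:
```python
from h import *
s=ctrl.read_state(); print(s['clock'],s['eef_pos'],s['width'],s['force'])
W=[(616.2,336,46,18),(622.7,279.7,50,32),(629,223.4,48,25),(636,167,52,39),(425,181.9,38,22)]
for n in('wrist','scene','side'):
    im=grab(n)
    for w in W: print(n,w,top(im,*w))
```

```text
41.725 [622.01183089 280.70396146 255.65261666] 51.35591021231801 [ 0.57285978 -0.34475015 -0.16871512]
wrist (616.2, 336, 46, 18) (615.6, 333.4, 17.9, 45.9, 156, array([615.9, 333.3]))
wrist (622.7, 279.7, 50, 32) (620.8, 278.5, 32.3, 49.7, 343, array([620.6, 278.7]))
wrist (629, 223.4, 48, 25) (629.1, 223.4, 25.7, 47.6, 228, array([629.6, 223.4]))
wrist (636, 167, 52, 39) (634.6, 166.2, 39.7, 51.6, 418, array([634.3, 166.5]))
wrist (425, 181.9, 38, 22) (424.7, 181.5, 19.6, 38.5, 238, array([424.8, 181.9]))
scene (616.2, 336, 46, 18) (618.2, 334.0, 19.2, 44.6, 32, array([618.9, 334.1]))
scene (622.7, 279.7, 50, 32) (624.1, 279.9, 34.2, 48.3, 63, array([624. , 279.6]))
scene (629, 223.4, 48, 25) (632.1, 224.0, 26.3, 45.9, 39, array([632.1, 224.6]))
scene (636, 167, 52, 39) (638.1, 166.5, 42.2, 49.9, 63, array([637.2, 167.3]))
scene (425, 181.9, 38, 22) (426.5, 183.9, 19.1, 37.2, 41, array([427.2, 183. ]))
side (616.2, 336, 46, 18) (615.1, 333.2, 21.3, 45.4, 36, array([616.4, 333.3]))
side (622.7, 279.7, 50, 32) (621.3, 279.8, 38.1, 49.4, 68, array([621.4, 280.1]))
side (629, 223.4, 48, 25) (630.2, 223.9, 26.1, 47.5, 45, array([630.3, 223.2]))
side (636, 167, 52, 39) (636.6, 168.9, 46.0, 51.9, 69, array([634. , 168.7]))
side (425, 181.9, 38, 22) (424.0, 182.6, 19.8, 39.0, 40, array([424.6, 182.7]))
```

All tops read 46/50/48/52 mm, as they should when fully seated, and each is within the well clearance. The brass stub hasn't moved and the gripper is clear.

```bash
python3 -c "
from cell import ctrl
print(ctrl.finish_job())"
```

```text
the job is handed in; nothing more can be done
None
```

All four sockets are in their matching wells, hexagon up and fully down by the measured heights, and the brass stub hasn't moved; I handed the job in at about 42 s of the 109 s allowed, and no verdict came back.

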